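# Set the bench out for wiring mounting boards

## Task

Get the bench ready for wiring the next boards: lean every loose mounting board lying on the bench against the bar of the sloping rest, rail side towards you, its 66 mm edge down on the rest's base and its back against the bar, side by side and not overlapping. Hang every ring spanner left lying about by its ring on a hook of the hook board (any hook), and turn the sleeve of the torque screwdriver in its stand to 6. Leave the other things on the bench where they are.

Things in the scene. Friction and masses are not known exactly. Their poses are not given: they have to be found in the camera images.
- rest: sloping rest, fixed: plywood base 370 mm wide, 130 mm deep (x -60 to +70 mm), 12 mm thick; toe strip along its front (x -43 to -33 mm, top 20 mm above the bench); round bar across the back. Origin: at bench level; x away from the robot, y along the bar to the left, z up. A board whose foot is just behind the strip leans at about 42 degrees from the bench, steeper if its foot is nearer the bar.
- rest_bar: beech bar of the rest, 20 mm thick, 334 mm long, room for three boards 115 mm apart; on posts at its ends, 18 mm wide, up to 72 mm high. Origin: middle of its axis, at x = +45 mm, z = 62 mm of the rest; axes as the rest
- board_a: mounting board: white-faced chipboard slab 110 x 66 x 15 mm, 0.18 kg, a 90 x 35 mm aluminium top-hat rail 7 mm high screwed along its front face. Origin: centre of the bare back face; x along the 110 mm length (both ends alike), y along the 66 mm width, z out of the front (rail) face. Lies on the bench at the start, rail upward. One of up to three; may be absent.
- board_b: mounting board: white-faced chipboard slab 110 x 66 x 15 mm, 0.18 kg, a 90 x 35 mm aluminium top-hat rail 7 mm high screwed along its front face. Origin: centre of the bare back face; x along the 110 mm length (both ends alike), y along the 66 mm width, z out of the front (rail) face. Lies on the bench at the start, rail upward. One of up to three; may be absent.
- board_c: mounting board: white-faced chipboard slab 110 x 66 x 15 mm, 0.18 kg, a 90 x 35 mm aluminium top-hat rail 7 mm high screwed along its front face. Origin: centre of the bare back face; x along the 110 mm length (both ends alike), y along the 66 mm width, z out of the front (rail) face. Lies on the bench at the start, rail upward. One of up to three; may be absent.
- spanner_long: flat steel ring spanner, 148 mm long, 0.12 kg, lying flat at the start; may be absent. Origin: underside of the handle, on its centre line; x along the handle towards the ring, z up while it lies flat. Handle 16 mm wide, 7 mm thick (1 to 8 mm above the bench), from x = -70 mm to the ring. Ring 39 mm outside, 25 mm hole, 9 mm thick, its centre at x = +58 mm.
- spanner_mid: flat steel ring spanner, 136 mm long, 0.12 kg, lying flat at the start; may be absent. Origin: underside of the handle, on its centre line; x along the handle towards the ring, z up while it lies flat. Handle 16 mm wide, 7 mm thick (1 to 8 mm above the bench), from x = -64 mm to the ring. Ring 39 mm outside, 25 mm hole, 9 mm thick, its centre at x = +52 mm.
- spanner_short: flat steel ring spanner, 124 mm long, 0.12 kg, lying flat at the start; may be absent. Origin: underside of the handle, on its centre line; x along the handle towards the ring, z up while it lies flat. Handle 16 mm wide, 7 mm thick (1 to 8 mm above the bench), from x = -58 mm to the ring. Ring 39 mm outside, 25 mm hole, 9 mm thick, its centre at x = +46 mm.
- spanner_long_eye (a point): centre of the long spanner's ring hole, half way through its thickness
- spanner_mid_eye (a point): centre of the middle spanner's ring hole, half way through its thickness
- spanner_short_eye (a point): centre of the short spanner's ring hole, half way through its thickness
- hook_board: hook board, fixed: upright grey perforated sheet, 190 mm wide, 250 mm high, 4 mm thick, its foot behind it. Origin: bench level, middle of its front face; x away from the robot into the sheet, y along the sheet to the left, z up. Three straight round steel hooks, 7 mm thick and 45 mm long, 70 mm apart, come out of the front at 45 degrees, towards -x and upwards.
- hook_l_root (a point): root of the left hook: where its axis meets the front face, 205 mm above the bench; axes as the hook board
- hook_m_root (a point): root of the middle hook: likewise, 205 mm above the bench
- hook_r_root (a point): root of the right hook: likewise, 205 mm above the bench
- sleeve_top (a point): centre of the top of the torque screwdriver's setting sleeve, 216 mm above the bench, on its upright axis. The screwdriver stands tip down, fixed in a steel block. The sleeve is a ribbed metal cylinder 33 mm across, from 176 to 216 mm up; under it a black scale flange 44 mm across, its top at 172 mm.
- sleeve (a joint): angle of the sleeve in rad; grows clockwise seen from above, clicks every 0.5236 rad: number n is at (n - 1) x 0.5236, so 1 is 0, 6 is 2.618 and 8 is next to the stop. About 0.1 N m carries it over a click. A black line on the sleeve points to white marks on the flange, one for each number, clockwise from 1 (the broad mark) to 8.
- jar: clear parts jar with a lid, 57 mm across, 70 mm high; bystander
- bolt_a: short hex bolt, 19 x 38 mm; bystander
- bolt_b: hex bolt, 19 x 43 mm; bystander
- washers: stack of washers, 25 mm across, 8 mm high; bystander
- marker: marker pen, 135 mm long, 16 mm thick; bystander
- pencil: red pencil, 148 mm long, 8 mm thick; bystander

How it is judged:
By the outcome, as a careful person would: the job done as asked, in the order asked, and still so for the second after the job is handed in, with the robot touching nothing.
Of board_a, board_b, board_c only 2 to 3 are there at a start; the rules pass over those that are not, and their reading is None.
Of spanner_long, spanner_mid, spanner_short only 2 to 3 are there at a start; the rules pass over those that are not, and their reading is None.
At some moment in a run one of board_a, board_b, board_c, spanner_long, spanner_mid, spanner_short may be knocked a few centimetres aside while the robot is not near it.
Once in a run the grip may slacken for a moment while it holds something.
It also fails if it takes over 208 s, if anything falls off the work surface, if the arm or the gripper's body presses on something with over 40 N, if the wrist force passes 120 N, or if a joint passes its speed limit or range.

## Robot

A 6-joint arm with a two-finger parallel gripper is mounted at the origin on a cart in front of the work surface, level with it; the furniture and walls round the work are solid. World frame = base frame: x ahead of the robot, y to its left, z up, the work surface at z = 0. Lengths are in m, angles in rad, forces in N, time in s.
With the tool pointing down it reaches from about 0.35 to 0.775 m from the base axis. Payload 7.3 kg.
Tool frame: the origin (TCP) lies midway between the tips of the shut fingers; the grasp point (between the pads) lies 19 mm behind it; z points along the fingers, y is the line along which they close (so a half turn about z gives the same grasp; the last joint's range is limited). The gripper opens to 92 mm and grips with 3 to 60 N. Pads are 19 mm wide; open, the fingers measure 130 mm over their backs; the gripper's body (75 mm by 190 mm) begins 47 mm behind the grasp point.
Start: joints at [-1.248, 0.342, 1.524, -0, 1.275, -0.146], TCP at [0.237, -0.468, 0.227] pointing down, gripper open.
Joint ranges: [-2.53, 2.53], [-0.77, 2.02], [0.04, 2.7], [-1, 4.14], [0.28, 2.66], [-3.11, 3.11]. Speed limits (rad/s): [2.57, 2.57, 3.14, 3.14, 3.14, 3.14].

## Interface

Orientations are given as [roll, pitch, yaw] about the fixed x, y, z axes, in that order (R = Rz(yaw) Ry(pitch) Rx(roll)).
In Python, from cell import monitor, vision, workorder gives the robot as it stands.
- The arm moves only by the tool move_arm, never from a script. Its argument "rows" is a list of rows, each a list of 5 numbers: the shift along the world's x, y, z in mm, then the turn about the world's z in rad, then the closure, from -1 (fully open) to 1 (shut). A call has 1 to 12 rows; each row shifts and turns the commanded pose from where the row before left it; what a row does not reach is not made up. A row lasts 1/10 s, in which the tool goes at most 50 mm and 8.59 degrees, less where a joint would pass 70% of its speed; a pose out of reach is approached as far as the arm can. A call is refused whole if a number of a shift passes 50 or a number of a turn 0.15, either way. A call with a gripper value outside its range is refused whole. The fingers move at their own pace and stop on an object; "newtons" is the grip in N (left out, the last holds). Time passes only in rows, so rows that do not move let the fingers close. It gives the time, the measured TCP pose, the force, the opening and the grip force at its end, in the units of the state.
- monitor.observe(): the state, without advancing time (a new reading comes with each control period).
- vision.read_camera(name): name is "side" or "top" or "wrist"; returns the picture (480x640x3 uint8, red, green, blue); there is no depth.
- vision.get_calibration(name): a dict with "K" (3x3 intrinsics, pixels), "T" (4x4, takes a point from camera to world coordinates); the wrist camera has in their place "mount" (4x4, takes a point from camera to tool coordinates, whose origin is the TCP and whose axes are the flange's). Camera axes: x right, y up, looking along -z (the intrinsics and any distortion apply to the point x, -y, -z); pixel columns grow to the right and rows downward; lengths in m; the calibration is good to about 2 mm. A picture is of the moment at which its call begins: read the wrist's pose just before it. get_calibration takes no time and is no camera call.
- workorder.hand_in(): hands the job in; it is judged then, once.
The state is a dict: "time": time; "qpos": joint angles; "qvel": joint speeds; "joint_efforts": joint torques, N m; "tool_pos": TCP position; "tool_rot": TCP orientation; "contact_force": force on the tool from outside, world axes, zero at the start; "torque": the same for the moment, N m; "opening": finger opening in m; "grip_force": force on a finger pad.
Only numpy, scipy, OpenCV 4.12 (cv2) and the standard library are available. Lean on these libraries where they do the work, as an engineer would, in place of code of your own. Each camera call takes 0.05 s, during which the arm holds its last target. There are 200 camera calls.

## Working session

There is one attempt and no reset: what is moved stays moved. The work goes in short steps, Python scripts to look and compute and a tool call to move; the robot and the scene stay as the last step left them, time stands still between calls to the robot, and variables do not carry over. Pictures are saved under pics/ and viewed, at most 14 in all, crops included, and the job is handed in when it is done.

Besides the shell and the picture viewer there is one more tool, called after ">>>" by a JSON object that holds its "fn" and its "kwargs", one argument or row to a line. move_arm: Moves the arm, as the interface text tells. Its arguments: {"type":"object","properties":{"rows":{"type":"array","items":{"type":"array","items":{"type":"number"}}},"newtons":{"type":"number"}},"required":["rows"]}

```bash
ls; mkdir -p pics; python3 - <<'E'
from cell import monitor, vision
import cv2,numpy as np
print(monitor.observe())
for n in ["top","side"]:
    cv2.imwrite(f"pics/{n}0.png",vision.read_camera(n)[:,:,::-1])
    c=vision.get_calibration(n);print({k:np.round(v,4).tolist() if not isinstance(v,str) else v for k,v in c.items()})
print(vision.get_calibration("wrist"))
E
```

```text
pics
{'time': 0.0, 'qpos': array([-1.24800854e+00,  3.42686350e-01,  1.52500398e+00, -8.00621742e-06,
        1.27541646e+00, -1.46018437e-01]), 'qvel': array([ 0.00047272,  0.00128366,  0.00098866,  0.00014152, -0.00063802,
       -0.00054914]), 'joint_efforts': array([ 1.82439664e-03, -4.31234944e+01, -2.44215310e+01,  7.18552410e-02,
        5.58847818e-02, -1.23824066e-04]), 'tool_pos': array([ 0.23708472, -0.46796164,  0.2260684 ]), 'tool_rot': array([-3.14009351e+00, -2.12733373e-04,  4.68808400e-01]), 'contact_force': array([ 0.1593401 ,  0.15570698, -0.07265477]), 'torque': array([-0.01567634, -0.05840954,  0.02008126]), 'grip_force': 0.0, 'opening': 0.09203086653996427}
{'K': [[453.6724, 0.0, 315.7034], [0.0, 453.6724, 243.9503], [0.0, 0.0, 1.0]], 'T': [[-0.0237, 0.9848, -0.1719, 0.4008], [-0.9995, -0.027, -0.0174, -0.0685], [-0.0217, 0.1714, 0.985, 1.0551], [0.0, 0.0, 0.0, 1.0]]}
{'K': [[607.5828, 0.0, 317.2948], [0.0, 607.5828, 233.1202], [0.0, 0.0, 1.0]], 'T': [[0.9602, 0.1591, -0.2296, 0.2499], [-0.2792, 0.522, -0.8059, -1.1926], [-0.0084, 0.838, 0.5457, 0.9471], [0.0, 0.0, 0.0, 1.0]]}
{'K': array([[382.94563688,   0.        , 321.7531712 ],
       [  0.        , 382.94563688, 238.546748  ],
       [  0.        ,   0.        ,   1.        ]]), 'mount': array([[ 3.08371406e-04,  9.54728255e-01,  2.97479182e-01,
         7.99981591e-02],
       [ 9.99999851e-01, -1.60290537e-04, -5.22179247e-04,
         3.42158973e-04],
       [-4.50856184e-04,  2.97479299e-01, -9.54728162e-01,
        -1.57754790e-01],
       [ 0.00000000e+00,  0.00000000e+00,  0.00000000e+00,
         1.00000000e+00]])}
```

```bash
ls -la pics
```

```text
total 1008
drwxr-xr-x 2 agent agent   4096 Dec  2 21:00 .
drwxr-xr-x 3 agent agent   4096 Dec  2 20:59 ..
-rw-r--r-- 1 agent agent 504988 Dec  2 21:00 side0.png
-rw-r--r-- 1 agent agent 513083 Dec  2 21:00 top0.png
```

View pics/top0.png

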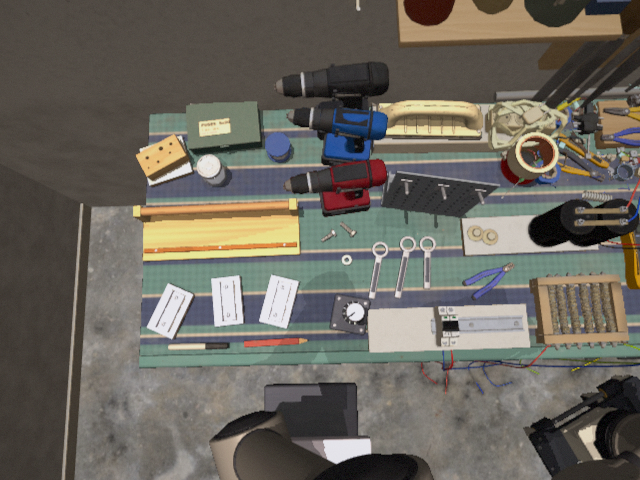

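View pics/side0.png

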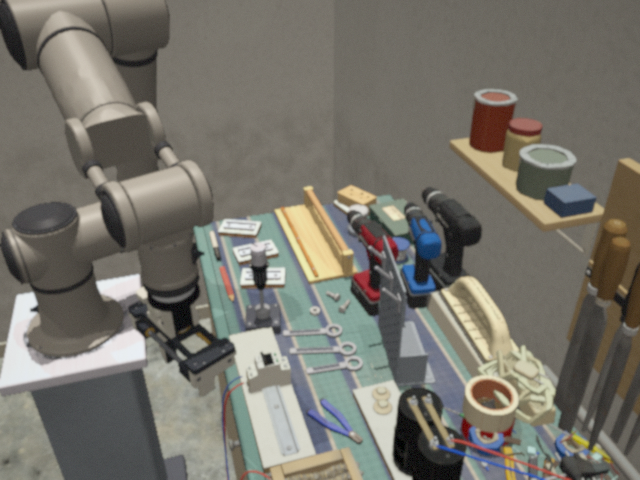

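```bash
cat > h.py <<'E'
import numpy as np,cv2
from cell import monitor,vision
from scipy.spatial.transform import Rotation as R
def cam(n,st=None):
    c=vision.get_calibration(n)
    if n!="wrist": return c["K"],c["T"]
    st=st or monitor.observe();T=np.eye(4);T[:3,:3]=R.from_euler("xyz",st["tool_rot"]).as_matrix();T[:3,3]=st["tool_pos"]
    return c["K"],T@c["mount"]
def ray(n,px,st=None):
    K,T=cam(n,st);d=np.array([(px[0]-K[0,2])/K[0,0],-(px[1]-K[1,2])/K[1,1],-1]);return T[:3,3],T[:3,:3]@d
def onz(n,px,z,st=None):
    o,d=ray(n,px,st);return o+d*(z-o[2])/d[2]
def proj(n,p,st=None):
    K,T=cam(n,st);q=np.linalg.inv(T)@np.append(p,1);return K[0,2]+K[0,0]*q[0]/-q[2],K[1,2]-K[1,1]*q[1]/-q[2]
def tri(a,pa,b,pb,sta=None,stb=None):
    o1,d1=ray(a,pa,sta);o2,d2=ray(b,pb,stb)
    s=np.linalg.lstsq(np.stack([d1,-d2],1),o2-o1,rcond=None)[0];p,q=o1+s[0]*d1,o2+s[1]*d2
    return (p+q)/2,np.linalg.norm(p-q)
def crop(img,x,y,w,h,s,f):
    im=cv2.resize(img[y:y+h,x:x+w],None,fx=s,fy=s,interpolation=cv2.INTER_CUBIC)
    for i in range(0,w,20): cv2.putText(im,str(x+i),(i*s,10),0,.35,(0,255,255),1);cv2.line(im,(i*s,12),(i*s,18),(0,255,255),1)
    for j in range(0,h,20): cv2.putText(im,str(y+j),(0,j*s+4),0,.35,(0,255,255),1);cv2.line(im,(24,j*s),(30,j*s),(0,255,255),1)
    cv2.imwrite(f,im)
E
python3 - <<'E'
from h import *
i=cv2.imread("pics/top0.png")
crop(i,130,190,180,150,4,"pics/t_l.png")
crop(i,320,165,180,150+15,4,"pics/t_r.png") if 0 else crop(i,320,170,185,150,4,"pics/t_r.png")
j=cv2.imread("pics/side0.png")
crop(j,200,190,200,150,4,"pics/s.png")
crop(j,230,230,200,150,4,"pics/s.png")
E
```

```text
(no output)
```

View pics/t_l.png

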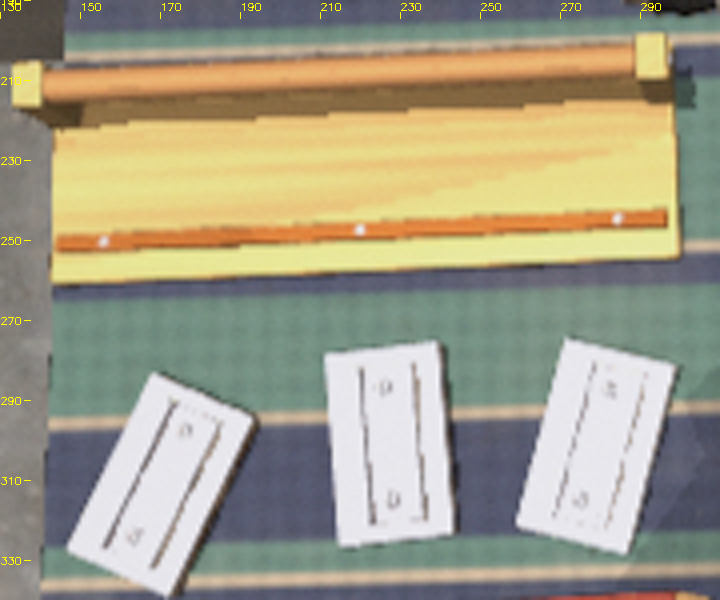

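View pics/t_r.png

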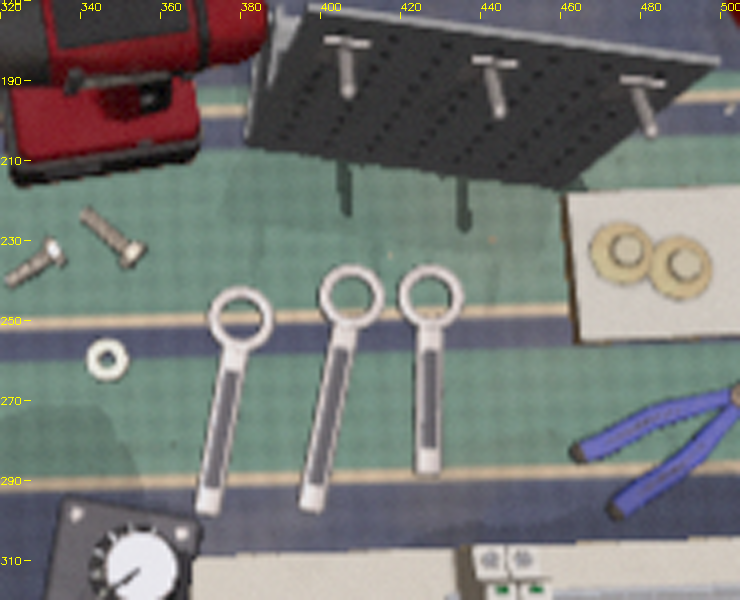

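View pics/s.png

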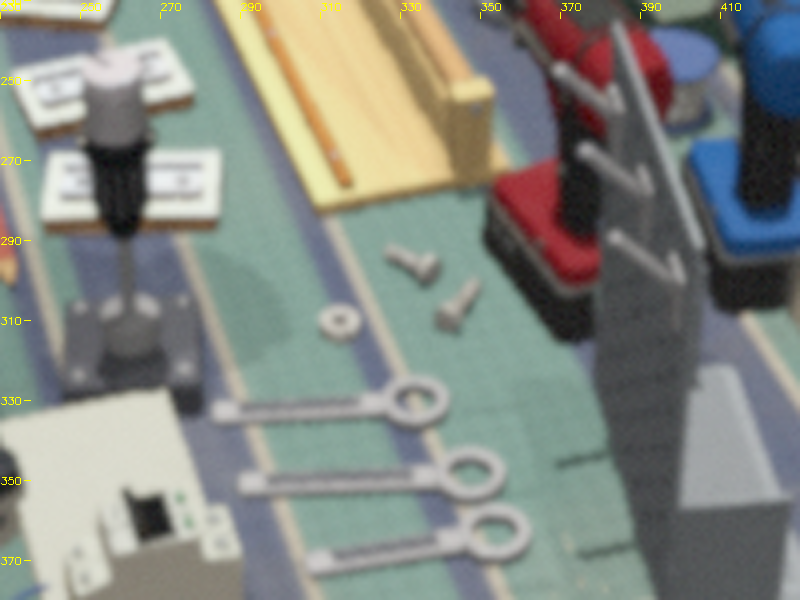

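```bash
python3 - <<'E'
from h import *
np.set_printoptions(precision=4,suppress=True)
L=lambda c:(130+c[0]/4,190+c[1]/4); Q=lambda c:(320+c[0]/4,170+c[1]/4); S=lambda c:(230+c[0]/4,230+c[1]/4)
for n,c in dict(A=[(155,374),(258,418),(172,597),(67,550)],B=[(326,354),(438,341),(455,533),(340,547)],C=[(568,339),(678,367),(628,554),(517,524)]).items():
    p=np.array([onz("top",L(k),.015)[:2] for k in c]);u=(p[0]+p[1]-p[2]-p[3])/2
    far=(p[0]+p[1])/2
    print(n,p.mean(0),np.linalg.norm(u),np.linalg.norm(p[0]-p[1]),"ang",np.arctan2(u[1],u[0]),"far",far)
fl,fr=onz("top",L((52,285)),.012),onz("top",L((680,256)),.012);print("base front",fl,fr,np.linalg.norm(fl-fr))
sl,sr=onz("top",L((57,243)),.02),onz("top",L((667,217)),.02);print("strip",sl,sr)
bl,br=onz("top",L((27,84)),.072),onz("top",L((652,55)),.072);print("posts",bl,br,np.linalg.norm(bl-br),"ang",np.arctan2(-(br-bl)[0],(-(br-bl))[1]))
for n,r,t in [("long?",(240,319),(207,512)),("s2",(351,297),(312,510)),("s3",(430,297),(428,472))]:
    a,b=onz("top",Q(r),.009),onz("top",Q(t),.008);d=a-b
    print(n,"eye",a[:2],"tail",b[:2],"len",np.linalg.norm(d)+.0195,"ang",np.arctan2(d[1],d[0]))
for r,t,rs,ts in [((346,43),(349,95),(615,107),(560,70)),((495,63),(499,116),(645,190),(582,150)),((643,83),(652,133),(680,275),(612,237))]:
    print("hook root205",onz("top",Q(r),.205),"tip",onz("top",Q(t),.237),"tri",tri("top",Q(r),"side",S(rs)),tri("top",Q(t),"side",S(ts)))
print("sleeve",onz("top",Q((141,563)),.216),tri("top",Q((141,563)),"side",S((113,62))))
print("line end",onz("top",Q((122,580)),.216))
# drill chuck tip, triangulate
print("drill",tri("top",(288,186),"side",(352,213)))
E
```

```text
A [0.4359 0.2846] 0.10973838388262003 0.06605048481948748 ang -0.44142000781282453 far [0.4855 0.2611]
B [0.456  0.1549] 0.1100860498405072 0.06509770247934758 ang 0.09074962738929694 far [0.5109 0.1599]
C [0.4518 0.0357] 0.10883389532140852 0.0656059288368536 ang -0.27830143622078507 far [0.5041 0.0207]
base front [0.5528 0.3547 0.012 ] [ 0.5601 -0.013   0.012 ] 0.36773846651316594
strip [0.5763 0.3495 0.02  ] [ 0.5819 -0.0063  0.02  ]
posts [0.6585 0.3493 0.072 ] [ 0.665  -0.0025  0.072 ] 0.35188890767188286 ang -0.018299155204783434
long? eye [ 0.5655 -0.1994] tail [ 0.4544 -0.1754] len 0.13318546324123717 ang -0.2132498099997219
s2 eye [ 0.5767 -0.2645] tail [ 0.454  -0.2353] len 0.1456082480451842 ang -0.2337870497228663
s3 eye [ 0.5755 -0.3103] tail [ 0.474  -0.3027] len 0.12121823338228502 ang -0.07471536492174695
hook root205 [ 0.6687 -0.2326  0.205 ] tip [ 0.6335 -0.2264  0.237 ] tri (array([ 0.6675, -0.2317,  0.2101]), np.float64(0.0006382163649724696)) (array([ 0.6358, -0.227 ,  0.2362]), np.float64(0.004004955019605041))
hook root205 [ 0.6565 -0.3038  0.205 ] tip [ 0.6214 -0.2949  0.237 ] tri (array([ 0.6555, -0.3025,  0.2098]), np.float64(0.0009081341888861639)) (array([ 0.6228, -0.2954,  0.2362]), np.float64(0.002301432727819262))
hook root205 [ 0.6444 -0.3738  0.205 ] tip [ 0.6112 -0.3644  0.237 ] tri (array([ 0.644 , -0.3718,  0.2117]), np.float64(0.0031362899185102865)) (array([ 0.6119, -0.3646,  0.2369]), np.float64(0.0013233697246887097))
sleeve [ 0.4213 -0.123   0.216 ] (array([ 0.4221, -0.1231,  0.2165]), np.float64(0.0015457462655730024))
line end [ 0.4139 -0.1141  0.216 ]
drill (array([ 0.6751, -0.0008,  0.1814]), np.float64(0.004980154652643506))
```

>>> {"fn": "move_arm", "kwargs": {
  "rows": [
    [0,0,40,0,-1],
    [0,0,35,0,-1],
    [15,45,0,-0.09,-1],
    [15,45,0,-0.09,-1],
    [15,45,0,-0.09,-1],
    [15,45,0,-0.09,-1],
    [15,45,0,-0.09,-1],
    [15,45,0,-0.09,-1],
    [15,45,0,-0.09,-1],
    [15,45,0,-0.09,-1],
    [15,45,0,-0.09,-1],
    [15,45,0,-0.1,-1]
  ],
  "newtons": 30
}}

```text
time: 1.3
tool_pos: [0.3869, -0.0177, 0.3017]
tool_rot: [3.142, -0.0, -0.442]
contact_force: [0.4, -0.8, -0.2]
opening: 0.0916
grip_force: 0.0
```

>>> {"fn": "move_arm", "kwargs": {
  "rows": [
    [15,45,0,0,-1],
    [15,45,0,0,-1],
    [15,45,0,0,-1],
    [15,45,0,0,-1],
    [15,45,0,0,-1],
    [14,45,0,0,-1],
    [0,12,-30,0,-1],
    [0,0,-40,0,-1],
    [0,0,-40,0,-1],
    [0,0,0,0,-1],
    [0,0,0,0,-1]
  ]
}}

```text
time: 2.4
tool_pos: [0.476, 0.2623, 0.1922]
tool_rot: [3.141, 0.001, -0.438]
contact_force: [1.1, 0.2, 1.4]
opening: 0.0919
grip_force: 0.0
```

>>> {"fn": "move_arm", "kwargs": {
  "rows": [
    [0,3,-45,0,-1],
    [0,0,-45,0,-1],
    [0,0,-45,0,-1],
    [0,0,-35,0,-1],
    [0,0,-12,0,-1],
    [0,0,-6,0,-1],
    [0,0,0,0,-0.2],
    [0,0,0,0,0.2],
    [0,0,0,0,0.2],
    [0,0,0,0,0.2],
    [0,0,0,0,0.2]
  ]
}}

```text
time: 3.5
tool_pos: [0.4771, 0.2658, 0.0052]
tool_rot: [-3.139, -0.002, -0.438]
contact_force: [-0.5, -0.1, 6.8]
opening: 0.0651
grip_force: 30.0
```

>>> {"fn": "move_arm", "kwargs": {
  "rows": [
    [0,0,20,0,0.2],
    [0,0,40,0,0.2],
    [0,0,45,0,0.2],
    [0,0,45,0,0.2],
    [0,0,0,0,0.2],
    [0,0,0,0,0.2]
  ]
}}

```text
time: 4.1
tool_pos: [0.4759, 0.2653, 0.1545]
tool_rot: [-3.141, -0.001, -0.438]
contact_force: [-0.3, -0.0, -1.8]
opening: 0.0657
grip_force: 30.0
```

```bash
python3 - <<'E'
from h import *
for n in ["wrist","side"]: cv2.imwrite(f"pics/{n}1.png",vision.read_camera(n)[:,:,::-1])
a=cv2.resize(cv2.imread("pics/wrist1.png"),(400,300));b=cv2.resize(cv2.imread("pics/side1.png")[130:370,120:440],(400,300))
cv2.imwrite("pics/m1.png",np.hstack([a,b]))
E
```

```text
(no output)
```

View pics/m1.png

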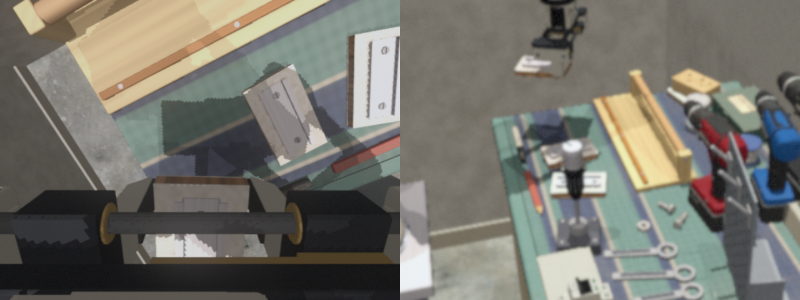

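>>> {"fn": "move_arm", "kwargs": {
  "rows": [
    [30,7,0,0.11,0.2],
    [36,8,0,0.12,0.2],
    [36,8,0,0.12,0.2],
    [36,8,0,0.108,0.2],
    [36,8,0,0,0.2],
    [0,0,-20,0,0.2],
    [0,0,-25,0,0.2],
    [0,0,-20,0,0.2],
    [0,0,0,0,0.2],
    [0,0,0,0,0.2]
  ]
}}

```text
time: 5.2
tool_pos: [0.6533, 0.304, 0.0914]
tool_rot: [-3.141, -0.009, 0.019]
contact_force: [6.6, -1.4, 15.2]
opening: 0.0659
grip_force: 30.0
```

>>> {"fn": "move_arm", "kwargs": {
  "rows": [
    [0,0,0,0,0.2],
    [0,0,0,0,0.2],
    [0,0,0,0,0.2]
  ],
  "newtons": 8
}}

```text
time: 5.5
tool_pos: [0.6515, 0.3039, 0.0899]
tool_rot: [-3.141, -0.004, 0.019]
contact_force: [2.1, -1.8, 12.1]
opening: 0.0661
grip_force: 8.0
```

```bash
python3 - <<'E'
from h import *
print(monitor.observe()["tool_pos"])
for n in ["wrist","side"]: cv2.imwrite(f"pics/{n}2.png",vision.read_camera(n)[:,:,::-1])
a=cv2.resize(cv2.imread("pics/wrist2.png"),(400,300));b=cv2.resize(cv2.imread("pics/side2.png")[100:280,160:400],(400,300))
cv2.imwrite("pics/m2.png",np.hstack([a,b]))
E
```

```text
[0.65153737 0.30391833 0.08992543]
```

View pics/m2.png

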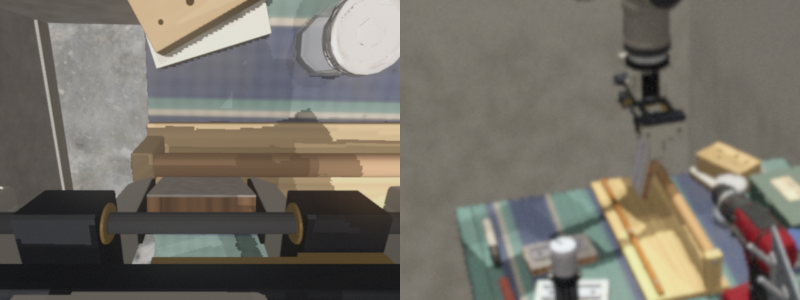

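>>> {"fn": "move_arm", "kwargs": {
  "rows": [
    [4,0,-1,0,0.2],
    [4,0,-2,0,0.2],
    [4,0,-2,0,0.2],
    [0,0,0,0,0.2],
    [0,0,0,0,-0.5],
    [0,0,0,0,-0.6],
    [0,0,0,0,-0.6]
  ]
}}

```text
time: 6.3
tool_pos: [0.6616, 0.3041, 0.0831]
tool_rot: [3.141, 0.001, 0.02]
contact_force: [-1.1, 0.5, -0.2]
opening: 0.0731
grip_force: 0.0
```

>>> {"fn": "move_arm", "kwargs": {
  "rows": [
    [0,0,10,0,-0.6],
    [0,0,20,0,-0.6],
    [0,0,40,0,-0.6],
    [0,0,40,0,-0.6],
    [-40,-10,40,0,-1],
    [-40,-20,10,0,-1],
    [-40,-30,0,0,-1],
    [-20,-30,0,0,-1]
  ]
}}

```text
time: 7.1
tool_pos: [0.5242, 0.2152, 0.2403]
tool_rot: [-3.141, -0.001, 0.022]
contact_force: [0.2, -0.8, 0.3]
opening: 0.0914
grip_force: 0.0
```

```bash
python3 - <<'E'
from h import *
print(monitor.observe()["tool_pos"])
for n in ["top","side"]: cv2.imwrite(f"pics/{n}3.png",vision.read_camera(n)[:,:,::-1])
a=cv2.resize(cv2.imread("pics/top3.png")[180:345,120:340],(400,300));b=cv2.resize(cv2.imread("pics/side3.png")[160:310,200:400],(400,300))
cv2.imwrite("pics/m3.png",np.hstack([a,b]))
E
```

```text
[0.52416708 0.21524924 0.24033491]
```

View pics/m3.png

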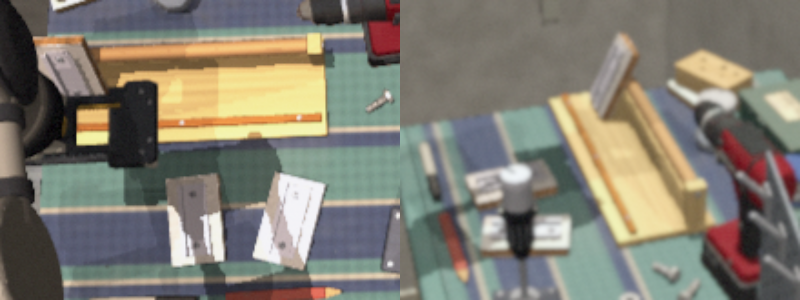

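>>> {"fn": "move_arm", "kwargs": {
  "rows": [
    [-12,-28,-40,0.035,-1],
    [-11,-28,-40,0.035,-1],
    [0,0,-45,0,-1],
    [0,0,-45,0,-1],
    [0,0,-35,0,-1],
    [0,0,-20,0,-1],
    [0,0,-10,0,-1],
    [0,0,0,0,-1],
    [0,0,0,0,-1]
  ],
  "newtons": 30
}}

```text
time: 8.1
tool_pos: [0.5053, 0.1601, 0.0048]
tool_rot: [-3.142, -0.002, 0.09]
contact_force: [0.6, 0.3, 0.1]
opening: 0.0916
grip_force: 0.0
```

>>> {"fn": "move_arm", "kwargs": {
  "rows": [
    [-4,-1,0,0,-1],
    [0,0,0,0,0.2],
    [0,0,0,0,0.2],
    [0,0,0,0,0.2],
    [0,0,0,0,0.2],
    [0,0,0,0,0.2],
    [0,0,20,0,0.2],
    [0,0,40,0,0.2],
    [0,0,45,0,0.2],
    [0,0,45,0,0.2],
    [0,0,0,0,0.2]
  ]
}}

```text
time: 9.2
tool_pos: [0.5035, 0.1593, 0.1597]
tool_rot: [-3.141, -0.012, 0.09]
contact_force: [0.3, -0.1, -1.5]
opening: 0.0656
grip_force: 30.0
```

>>> {"fn": "move_arm", "kwargs": {
  "rows": [
    [35,11,0,-0.035,0.2],
    [38,13,0,-0.035,0.2],
    [38,13,0,0,0.2],
    [38,12,0,0,0.2],
    [0,0,0,0,0.2],
    [0,0,-20,0,0.2],
    [0,0,-25,0,0.2],
    [0,0,-20,0,0.2],
    [0,0,0,0,0.2],
    [0,0,0,0,0.2]
  ]
}}

```text
time: 10.2
tool_pos: [0.6485, 0.2076, 0.0883]
tool_rot: [3.141, 0.002, 0.02]
contact_force: [-0.2, 0.5, -0.8]
opening: 0.0659
grip_force: 30.0
```

>>> {"fn": "move_arm", "kwargs": {
  "rows": [
    [0,0,0,0,0.2],
    [0,0,0,0,0.2],
    [0,0,0,0,0.2]
  ],
  "newtons": 8
}}

```text
time: 10.5
tool_pos: [0.6496, 0.2078, 0.0899]
tool_rot: [-3.141, -0.002, 0.02]
contact_force: [0.1, -0.4, -2.1]
opening: 0.0663
grip_force: 8.0
```

```bash
python3 - <<'E'
from h import *
print(monitor.observe()["tool_pos"])
for n in ["wrist","side"]: cv2.imwrite(f"pics/{n}4.png",vision.read_camera(n)[:,:,::-1])
a=cv2.resize(cv2.imread("pics/wrist4.png"),(400,300));b=cv2.resize(cv2.imread("pics/side4.png")[140:290,200:400],(400,300))
cv2.imwrite("pics/m4.png",np.hstack([a,b]))
E
```

```text
[0.64955724 0.20783954 0.08989467]
```

View pics/m4.png

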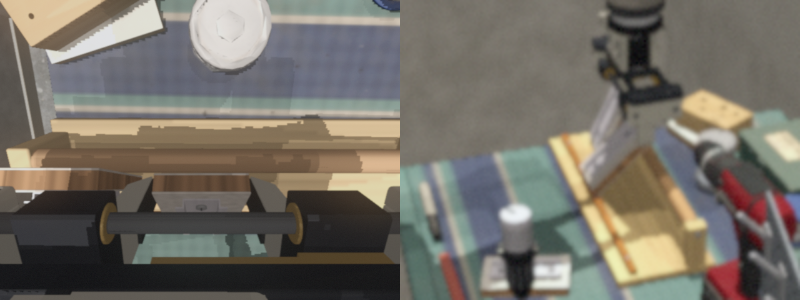

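>>> {"fn": "move_arm", "kwargs": {
  "rows": [
    [6,0,0,0,0.2],
    [6,0,0,0,0.2],
    [2,0,-3,0,0.2],
    [0,0,-3,0,0.2],
    [0,0,-2,0,0.2],
    [0,0,0,0,0.2],
    [0,0,0,0,0.2]
  ],
  "newtons": 5
}}

```text
time: 11.3
tool_pos: [0.6634, 0.2078, 0.0811]
tool_rot: [-3.142, -0.001, 0.02]
contact_force: [-1.3, 0.2, 3.4]
opening: 0.0662
grip_force: 5.0
```

>>> {"fn": "move_arm", "kwargs": {
  "rows": [
    [0,0,0,0,-0.5],
    [0,0,0,0,-0.6],
    [0,0,0,0,-0.6],
    [0,0,10,0,-0.6],
    [0,0,20,0,-0.6],
    [0,0,40,0,-0.6],
    [0,0,40,0,-0.6],
    [-45,-10,40,0,-1],
    [-45,-20,10,0,-1],
    [-40,-40,0,0,-1],
    [-10,-45,0,0,-1]
  ]
}}

```text
time: 12.4
tool_pos: [0.5329, 0.0999, 0.2352]
tool_rot: [-3.141, -0.001, 0.023]
contact_force: [1.0, -0.8, -0.2]
opening: 0.0915
grip_force: 0.0
```

```bash
python3 - <<'E'
from h import *
print(monitor.observe()["tool_pos"])
for n in ["top","side"]: cv2.imwrite(f"pics/{n}5.png",vision.read_camera(n)[:,:,::-1])
a=cv2.resize(cv2.imread("pics/top5.png")[180:345,120:340],(400,300));b=cv2.resize(cv2.imread("pics/side5.png")[160:310,200:400],(400,300))
cv2.imwrite("pics/m5.png",np.hstack([a,b]))
E
```

```text
[0.53293318 0.09989442 0.23523602]
```

View pics/m5.png

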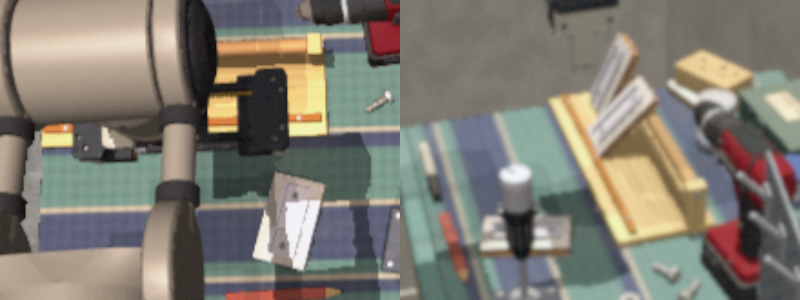

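>>> {"fn": "move_arm", "kwargs": {
  "rows": [
    [-19,-38,-20,-0.15,-1],
    [-19,-38,-20,-0.15,-1],
    [0,0,-45,0,-1],
    [0,0,-45,0,-1],
    [0,0,-45,0,-1],
    [0,0,-35,0,-1],
    [0,0,-15,0,-1],
    [0,0,0,0,-1],
    [0,0,0,0,-1]
  ],
  "newtons": 30
}}

```text
time: 13.4
tool_pos: [0.499, 0.0235, 0.0092]
tool_rot: [-3.141, -0.001, -0.28]
contact_force: [-0.7, -0.2, -0.3]
opening: 0.0919
grip_force: 0.0
```

>>> {"fn": "move_arm", "kwargs": {
  "rows": [
    [-4,0,-4,0,-1],
    [0,0,0,0,0.2],
    [0,0,0,0,0.2],
    [0,0,0,0,0.2],
    [0,0,0,0,0.2],
    [0,0,0,0,0.2],
    [0,0,20,0,0.2],
    [0,0,40,0,0.2],
    [0,0,45,0,0.2],
    [0,0,45,0,0.2],
    [0,0,0,0,0.2]
  ]
}}

```text
time: 14.5
tool_pos: [0.4974, 0.023, 0.1601]
tool_rot: [-3.14, -0.011, -0.28]
contact_force: [0.3, 0.2, -1.0]
opening: 0.0656
grip_force: 29.9
```

>>> {"fn": "move_arm", "kwargs": {
  "rows": [
    [10,30,0,0.15,0.2],
    [15,40,0,0.15,0.2],
    [45,21,0,0,0.2],
    [45,0,0,0,0.2],
    [42,0,0,0,0.2],
    [0,0,-20,0,0.2],
    [0,0,-25,0,0.2],
    [0,0,-20,0,0.2],
    [0,0,0,0,0.2],
    [0,0,0,0,0.2]
  ]
}}

```text
time: 15.5
tool_pos: [0.6507, 0.1142, 0.0888]
tool_rot: [3.141, 0.002, 0.02]
contact_force: [-0.0, -0.3, -1.2]
opening: 0.0655
grip_force: 29.9
```

>>> {"fn": "move_arm", "kwargs": {
  "rows": [
    [0,0,0,0,0.2],
    [0,0,0,0,0.2],
    [0,0,0,0,0.2]
  ],
  "newtons": 8
}}

```text
time: 15.8
tool_pos: [0.6516, 0.1143, 0.0906]
tool_rot: [3.142, -0.002, 0.02]
contact_force: [0.2, -0.6, -1.5]
opening: 0.0661
grip_force: 8.0
```

```bash
python3 - <<'E'
from h import *
im=vision.read_camera("wrist")[:,:,::-1];cv2.imwrite("pics/wrist6.png",im)
t=cv2.imread("pics/wrist4.png")[280:340,250:395]
r=cv2.matchTemplate(im,t,cv2.TM_CCOEFF_NORMED);print(cv2.minMaxLoc(r))
E
```

```text
(-0.7232332825660706, 0.860136866569519, (0, 191), (250, 279))
```

Matches board B's attitude (same location at 250,279). Same finish.

>>> {"fn": "move_arm", "kwargs": {
  "rows": [
    [6,0,0,0,0.2],
    [5,0,0,0,0.2],
    [1,0,-3,0,0.2],
    [0,0,-3,0,0.2],
    [0,0,-3,0,0.2],
    [0,0,0,0,0.2],
    [0,0,0,0,0.2]
  ],
  "newtons": 5
}}

```text
time: 16.55
tool_pos: [0.6632, 0.1143, 0.0807]
tool_rot: [3.142, -0.0, 0.02]
contact_force: [-0.4, -0.4, 3.4]
opening: 0.066
grip_force: 5.0
```

>>> {"fn": "move_arm", "kwargs": {
  "rows": [
    [0,0,0,0,-0.5],
    [0,0,0,0,-0.6],
    [0,0,0,0,-0.6],
    [0,0,10,0,-0.6],
    [0,0,20,0,-0.6],
    [0,0,45,0,-0.6],
    [0,0,45,0,-0.6],
    [0,0,45,0,-0.6],
    [-40,0,45,0,-1],
    [-40,20,20,0,-1],
    [-40,30,0,0,-1],
    [-20,0,0,0,-1]
  ]
}}

```text
time: 17.75
tool_pos: [0.5272, 0.167, 0.3052]
tool_rot: [-3.14, -0.002, 0.023]
contact_force: [-0.6, -0.5, 0.3]
opening: 0.0917
grip_force: 0.0
```

>>> {"fn": "move_arm", "kwargs": {
  "rows": [
    [-30,0,0,-0.03,-1],
    [-30,-40,0,-0.03,-1],
    [-10,-45,0,-0.03,-1],
    [0,-45,0,-0.03,-1],
    [0,-45,0,-0.03,-1],
    [0,-45,0,-0.03,-1],
    [0,-45,0,-0.05,-1],
    [0,-20,0,0,-1]
  ]
}}

```text
time: 18.55
tool_pos: [0.4595, -0.124, 0.3037]
tool_rot: [3.14, -0.001, -0.215]
contact_force: [-0.1, 0.4, -0.7]
opening: 0.0919
grip_force: 0.0
```

```bash
python3 - <<'E'
from h import *
print(monitor.observe()["tool_pos"])
for n in ["top","side"]: cv2.imwrite(f"pics/{n}7.png",vision.read_camera(n)[:,:,::-1])
a=cv2.resize(cv2.imread("pics/top7.png")[170:390,120:450],(450,300));b=cv2.resize(cv2.imread("pics/side7.png")[160:420,190:450],(300,300))
cv2.imwrite("pics/m7.png",np.hstack([a,b]))
E
```

```text
[ 0.45950859 -0.12402862  0.30367703]
```

View pics/m7.png

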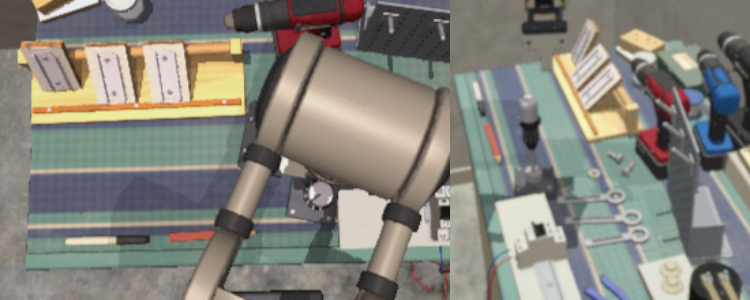

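```bash
cat >> h.py <<'E'
def chk(name,new,pts,ref=None,w=14,m=12):
    a=cv2.imread(f"pics/{name}0.png") if ref is None else ref
    for x,y in pts:
        x,y=int(x),int(y);t=a[y-w:y+w,x-w:x+w];s=new[y-w-m:y+w+m,x-w-m:x+w+m]
        v=cv2.minMaxLoc(cv2.matchTemplate(s,t,cv2.TM_CCOEFF_NORMED));print((x,y),"shift",v[3][0]-m,v[3][1]-m,round(v[1],2))
E
python3 - <<'E'
from h import *
chk("side",cv2.imread("pics/side7.png"),[(334,330),(348,348),(354,362),(288,333),(297,351),(315,367)])
E
```

```text
(334, 330) shift 0 0 0.94
(348, 348) shift 0 0 1.0
(354, 362) shift 0 0 1.0
(288, 333) shift 0 0 0.79
(297, 351) shift 0 0 0.73
(315, 367) shift 0 0 0.94
```

>>> {"fn": "move_arm", "kwargs": {
  "rows": [
    [24,-31,0,0,0.2],
    [24,-32,0,0,0.2],
    [0,0,-45,0,0.2],
    [0,0,-45,0,0.2],
    [0,0,-45,0,0.2],
    [0,0,-30,0,0.2],
    [0,0,0,0,0.2],
    [0,0,0,0,0.2]
  ],
  "newtons": 40
}}

```text
time: 19.45
tool_pos: [0.5086, -0.1831, 0.1391]
tool_rot: [3.142, -0.001, -0.209]
contact_force: [1.3, -0.8, 0.4]
opening: 0.0372
grip_force: 0.0
```

>>> {"fn": "move_arm", "kwargs": {
  "rows": [
    [-2,-3.5,-45,0,0.2],
    [0,0,-45,0,0.2],
    [0,0,-30,0,0.2],
    [0,0,-10,0,0.2],
    [0,0,-6,0,0.2],
    [0,0,0,0,0.2],
    [0,0,0,0,0.2]
  ]
}}

```text
time: 20.15
tool_pos: [0.5073, -0.1878, 0.0038]
tool_rot: [3.141, -0.003, -0.21]
contact_force: [0.1, -0.9, -0.1]
opening: 0.0365
grip_force: 0.0
```

>>> {"fn": "move_arm", "kwargs": {
  "rows": [
    [0,0,-1,0,0.8],
    [0,0,0,0,0.9],
    [0,0,0,0,1],
    [0,0,0,0,1],
    [0,0,0,0,1],
    [-10,0,30,0,1],
    [-20,0,45,0,1],
    [-20,0,45,0,1],
    [0,0,45,0,1],
    [0,0,45,0,1],
    [0,0,45,0,1],
    [0,0,0,0,1]
  ]
}}

```text
time: 21.35
tool_pos: [0.4582, -0.1886, 0.2619]
tool_rot: [3.138, -0.011, -0.21]
contact_force: [0.7, -0.1, -1.2]
opening: 0.0149
grip_force: 40.0
```

```bash
python3 - <<'E'
from h import *
st=monitor.observe();print(st["tool_pos"],st["tool_rot"])
im=vision.read_camera("wrist")[:,:,::-1].copy();cv2.imwrite("pics/wrist8.png",im)
a=st["tool_rot"][2];e=st["tool_pos"]+[.0593*np.cos(a+.013),.0593*np.sin(a+.013),.0065];print(e,proj("wrist",e,st),proj("side",e))
sd=vision.read_camera("side")[:,:,::-1].copy();cv2.imwrite("pics/side8.png",sd)
crop(im,240,200,190,200,2,"pics/a.png");x,y=map(int,proj("side",e));crop(sd,x-70,y-70,140,140,3,"pics/b.png")
A=cv2.imread("pics/a.png");B=cv2.imread("pics/b.png");B=cv2.resize(B,(400,400));cv2.imwrite("pics/m8.png",np.hstack([A,B]))
print(x-70,y-70)
E
```

```text
[ 0.45824345 -0.18863232  0.26193819] [ 3.13757763 -0.01126397 -0.21032159]
[ 0.51639274 -0.20025771  0.26843819] (np.float64(317.8587675625645), np.float64(175.0437177673203)) (np.float64(309.665535526138), np.float64(237.22357323013924))
239 167
```

View pics/m8.png

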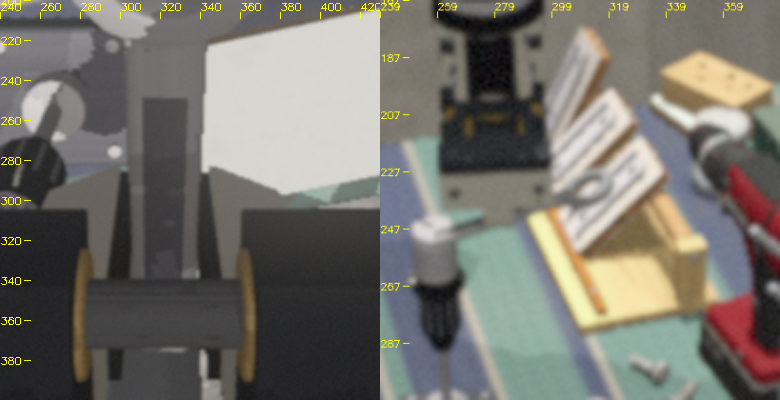

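```bash
python3 - <<'E'
from h import *
st=monitor.observe()
im=cv2.imread("pics/wrist8.png");g=cv2.cvtColor(im,6)
for y in range(120,232,4): print(y,''.join('%4d'%v for v in g[y,270:370:4]))
E
```

```text
120  113 113 111 113 122 131 133 131 126 126 127 128 127 130 129 127 125 122 122 124 147 147 140 119  95
124  125 133 135 138 142 143 130 128 131 135 136 155 178 206 197 161 138 130 126 122 118 134  93 106  81
128  141 144 143 140 141 125 131 162 198 205 207 204 199 193 193 194 195 196 186 161 127 117 102 124 118
132  143 146 146 134 125 136 191 199 192 188 182 185 183 182 182 182 182 184 185 186 187 135 116 113 125
136  145 148 145 127 149 195 194 187 183 183 181 180 177 176 176 177 178 179 180 182 182 185 151 116 108
140  143 147 122 162 191 187 184 181 177 174 173 170 168 165 168 170 174 174 175 178 179 180 181 167 118
144  141 139 134 187 186 175 181 177 173 165 164 162 158 163 162 160 161 166 171 174 177 178 179 181 174
148  141 118 181 183 180 178 174 167 147 148 163 161 156 157 159 157 154 158 160 170 176 178 179 181 180
152  140 163 182 182 178 174 163 145 140 148 159 158 154 155 160 161 157 159 164 163 165 172 175 175 178
156  131 180 181 179 176 168 135 144 141 143 161 161 158 160 162 164 160 160 163 163 157 158 174 176 176
160  169 179 179 177 173 141 144 146 145 144 162 1
[... 1139 characters left out ...]
79 167 136 126 124 122 111 101 100 101 103 106 114 115 113 114 114 109
208   96 101  90 108 160 170 173 175 178 183 180 154 107 107 106 106 111 114 114 114 114 113 112 104  97
212   69  69  71  68  71 153 169 171 172 174 176 168 115 113 113 113 114 112 111 113 112 110 102  96  97
216  119 120 130 130  98  87 123 161 169 170 172 114 111 111 110 111 112 110 110 110 108 100  96  96 100
220  125 129 139 140 113  92 120 106 131 112 108 109 108 108 111 111 111 109 107  94 114 158 200 209 211
224  127 132 135 136 123  84 127 123  95 110 115 104 108 113 115 114 115 113 106 212 212 212 212 211 210
228  124 131 131 132 101  83  82  83  93 111 115 113 113 112 117 116 116 113 140 212 213 211 211 212 213
```

```bash
python3 - <<'E'
from h import *
from scipy.optimize import least_squares
st=monitor.observe()
im=cv2.imread("pics/wrist8.png");g=cv2.cvtColor(im,6)
for y in (160,172,180): print(y,''.join('%4d'%v for v in g[y,242:286:3]),'|',''.join('%4d'%v for v in g[y,350:402:3]))
print('col322',g[118:226:2,322]); print('col316 bottom',g[196:222:2,300])
# hough for reference
T=np.eye(4);T[:3,:3]=R.from_euler("xyz",st["tool_rot"]).as_matrix();T[:3,3]=st["tool_pos"]
th=np.linspace(0,2*np.pi,720)
def ring(d,p,z0,r,h):
    # spanner in tool frame: x along, up = -z tool
    P=np.stack([d+r*np.cos(th),r*np.sin(th),np.full_like(th,h)],1)
    X=P[:,0]*np.cos(p)-P[:,2]*np.sin(p);Z=P[:,0]*np.sin(p)+P[:,2]*np.cos(p)
    Q=np.stack([X,P[:,1],-(Z+z0)],1);return Q@T[:3,:3].T+T[:3,3]
for p in (0,.05,.1,.15,.2,.25):
    h=np.array([proj("wrist",q,st) for q in ring(.0593,p,.0025,.0125,.0045)]);o=np.array([proj("wrist",q,st) for q in ring(.0593,p,.0025,.0195,.0045)])
    e=ring(.0593,p,.0025,0,0)[0]
    print(p,"hole x",h[:,0].min(),h[:,0].max(),"y",h[:,1].min(),h[:,1].max(),"outer",o[:,0].min(),o[:,0].max(),o[:,1].min(),o[:,1].max(),"side",proj("side",e),e)
E
```

```text
160  145 145 148 148 146 143 140 145 145 150 179 180 179 178 175 |  155 152 159 172 174 173 174 175 173 112 112 110 111 114 113 112 112 112
172  145 143 144 146 147 147 144 142 144 162 179 179 178 176 172 |  115 116 109 121 174 176 174 174 173 152 136 131 122 115 107 102  96  92
180  145 144 142 141 143 142 139 137 138 160 173 174 174 173 167 |  122 110  89 107 174 175 170 167 172 146  93  91  92  90  91  91  92  90
col322 [127 130 143 206 208 193 183 182 180 176 173 165 157 163 160 157 156 155
 158 160 160 159 157 155 154 122 108 110 108 102 102 113 124 125 114  97
  91  89  86  85  97 117 120 111 103 107 113 113 111 111 111 108 108 113]
col316 bottom [111 118 128 153 177 178 176 173 171 170 167 141  94]
0 hole x 287.85526077952204 351.6118914382208 y 142.8283978276786 206.83699395881703 outer 269.9782288925718 369.4818340511248 123.7256735960862 223.6667768332868 side (np.float64(308.46265019981513), np.float64(241.23477802002546)) [ 0.51387771 -0.1996123   0.25872955]
0.05 hole x 287.22511478930284 352.1721065467455 y 144.2553720217192 208.82146187053786 outer 269.00498818089824 370.3843709143998 124.76070515700721 225.60721906254747 side (np.float64(308.4007825292175), np.float64(240.02486508829827)) [ 0.5138023  -0.1995945   0.26169323]Traceback (most recent call last):
  File "<stdin>", line 16, in <module>
  File "h.py", line 14, in proj
    K,T=cam(n,st);q=np.linalg.inv(T)@np.append(p,1);return K[0,2]+K[0,0]*q[0]/-q[2],K[1,2]-K[1,1]*q[1]/-q[2]
        ~~~^^^^^^
  File "h.py", line 5, in cam
    c=vision.get_calibration(n)
ValueError: time passes only in moves, steps and waits
```

```bash
python3 - <<'E'
s=open("h.py").read()
s=s.replace('def cam(n,st=None):\n    c=vision.get_calibration(n)','import os,pickle\nif not os.path.exists("cal.pkl"): pickle.dump({n:vision.get_calibration(n) for n in ("top","side","wrist")},open("cal.pkl","wb"))\nCAL=pickle.load(open("cal.pkl","rb"))\ndef cam(n,st=None):\n    c=CAL[n]')
open("h.py","w").write(s)
E
cat >> h.py <<'E'
TH=np.linspace(0,2*np.pi,181)
def ringpts(st,d,lat,p,z0,r,h):
    P=np.stack([d+r*np.cos(TH),lat+r*np.sin(TH),np.full_like(TH,h)],1)
    X=P[:,0]*np.cos(p)-P[:,2]*np.sin(p);Z=P[:,0]*np.sin(p)+P[:,2]*np.cos(p)
    return np.stack([X,P[:,1],-(Z+z0)],1)@R.from_euler("xyz",st["tool_rot"]).as_matrix().T+st["tool_pos"]
def fitring(st,m,side=None,d0=.0593,z0=.0025):
    # m: outer xmin,xmax,ymin in the wrist picture; side: ring centre in side picture
    from scipy.optimize import least_squares
    def f(v):
        o=np.array([proj("wrist",q,st) for q in ringpts(st,v[0],v[1],v[2],z0,.0195,.0045)])
        r=[o[:,0].min()-m[0],o[:,0].max()-m[1],o[:,1].min()-m[2],(v[0]-d0)/.002]
        if side: r+=list(np.array(proj("side",ringpts(st,v[0],v[1],v[2],z0,0,0)[0]))-side)
        return r
    s=least_squares(f,[d0,0,.05],x_scale=[.01,.01,.1]);return s.x,np.round(s.fun,1),ringpts(st,*s.x,z0,0,0)[0]
E
python3 - <<'E'
from h import *
st=monitor.observe()
print(fitring(st,(269,377,124)));print(fitring(st,(269,377,124),(311.3,232.3)))
print(tri("wrist",(323,171),"side",(311.3,232.3),st))
E
```

```text
(array([0.06157794, 0.00123825, 0.18760113]), array([ 0.2, -0.2,  0.2,  1.1]), array([ 0.51477899, -0.20106423,  0.27021604]))
(array([0.06296804, 0.00117923, 0.24512277]), array([-1.4,  1.1,  0. ,  1.8, -2.1,  2.9]), array([ 0.51536285, -0.20112634,  0.27401302]))
(array([ 0.51852901, -0.20196573,  0.28114429]), np.float64(0.0019521695362965553))
```

>>> {"fn": "move_arm", "kwargs": {
  "rows": [
    [20,-5,0,0.02,1],
    [25,-6,0,0.02,1],
    [25,-6,0,0,1],
    [20,-5,0,0,1],
    [12,-4,-6,0,1],
    [8,0,-6,0,1],
    [0,0,0,0,1],
    [0,0,0,0,1],
    [0,0,0,0,1]
  ]
}}

```text
time: 22.35
tool_pos: [0.5653, -0.2131, 0.2442]
tool_rot: [3.141, 0.0, -0.17]
contact_force: [0.4, 0.6, -0.9]
opening: 0.015
grip_force: 40.0
```

```bash
python3 - <<'E'
from h import *
st=monitor.observe();print(st["tool_pos"],st["tool_rot"],st["opening"])
im=vision.read_camera("wrist")[:,:,::-1].copy();cv2.imwrite("pics/wrist9.png",im)
sd=vision.read_camera("side")[:,:,::-1].copy();cv2.imwrite("pics/side9.png",sd)
e=st["tool_pos"]+[.0575,-.0104,.0125]
print("eye",proj("wrist",e,st),proj("side",e))
t=np.array([.636,-.2267,.237]);print("tip",proj("wrist",t,st),proj("side",t))
x,y=map(int,proj("side",t))
crop(im,230,60,190,200,2,"pics/a.png");crop(sd,x-50,y-50,100,100,4,"pics/b.png");print(x-50,y-50)
cv2.imwrite("pics/m9.png",np.hstack([cv2.imread("pics/a.png"),cv2.imread("pics/b.png")]))
E
```

```text
[ 0.56534998 -0.21306277  0.24416978] [ 3.14144678e+00  1.10362306e-04 -1.70301441e-01] 0.015013969531573993
eye (np.float64(321.00720462183745), np.float64(179.96634564948465)) (np.float64(362.90213344682076), np.float64(239.6443151218375))
tip (np.float64(323.3612179669675), np.float64(140.5005634421621)) (np.float64(369.12950329157934), np.float64(247.37383166507115))
319 197
```

View pics/m9.png

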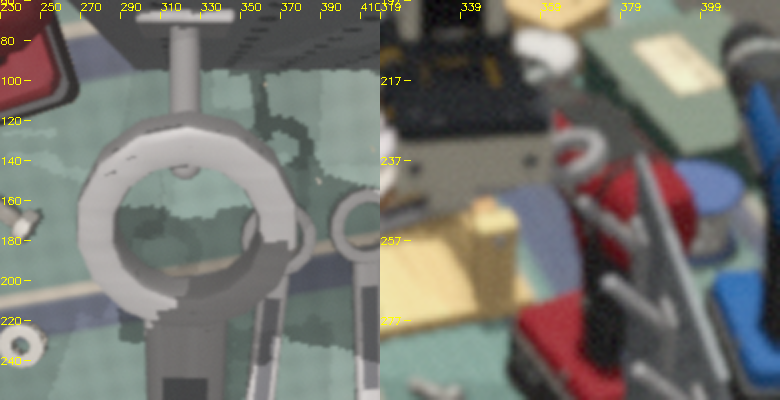

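```bash
python3 - <<'E'
from h import *
st=monitor.observe()
for s in [(366,235),(366,236),(368,235)]:
    print(tri("wrist",(323.5,173),"side",s,st))
print(fitring(st,(269,378,117)),fitring(st,(269,378,117),(366,235.5)))
t=np.array([.636,-.2267,.237])
print(tri("wrist",(323,143),"side",(370,247.5),st))
sd=cv2.imread("pics/side9.png");g=cv2.cvtColor(sd,6)
for y in range(224,246): print(y,g[y,352:382])
E
```

```text
(array([ 0.62764939, -0.2254781 ,  0.26854555]), np.float64(0.001435439004582821))
(array([ 0.62751818, -0.22552331,  0.26620763]), np.float64(0.00182279457200468))
(array([ 0.6295373 , -0.22637076,  0.26920388]), np.float64(0.005415430128383021))
(array([0.0637538 , 0.00141476, 0.18362494]), array([ 0.4, -0.4,  0.3,  2.2]), array([ 0.62710078, -0.22521042,  0.25872259])) (array([0.06463862, 0.00136678, 0.22519025]), array([-0.8,  0.6,  0.3,  2.7, -0.6,  2.3]), array([ 0.62742698, -0.22521675,  0.26151497]))
(array([ 0.63641378, -0.22704396,  0.2370057 ]), np.float64(0.002582750773414675))
224 [48 51 45 46 50 55 63 66 72 82 92 81 75 80 78 79 79 77 75 75 76 78 78 77
 74 79 74 68 69 60]
225 [51 44 45 40 50 49 53 59 69 82 92 86 81 76 79 78 76 73 77 74 79 78 78 77
 76 79 78 80 78 60]
226 [49 44 44 40 38 42 44 51 59 77 90 88 81 76 73 78 79 79 79 78 76 78 79 79
 80 77 76 77 74 69]
227 [38 37 34 39 40 35 37 39 54 73 90 90 82 83 83 77 77 81 81 79 81 80 77 76
 80 77 75 79 74 70]
228 [ 39  33  37  35  34  38  40  36  49  76  96  92  94 103 106 102 102 102
  99  96  95  87  78  77  78  79  78  
[... 1470 characters left out ...]
117 120 114 113
 106 101  98  96  89  77  72  76  77  80  82  84]
241 [120 122 123 120 116 121 123 122 116 107 101  97  97 101 103 101  99  97
  97  86  83  77  72  68  65  72  76  81  86  84]
242 [121 120 119 121 117 118 120 121 113 104  94  92  90  95  95  92  84  84
  85  77  65  64  59  56  62  74  82  83  85  88]
243 [111 119 121 118 119 119 121 120 115 108  98  86  91  92  94  83  70  65
  65  60  57  57  57  59  65  72  79  83  84  83]
244 [110 114 118 121 121 119 120 120 118 112 101  87  76  84  89  77  63  59
  57  55  55  54  48  57  65  72  76  79  78  82]
245 [114 117 120 120 118 122 116 118 118 118 111  94  75  77  80  79  74  83
  82  70  53  44  49  59  65  67  70  74  77  83]
```

>>> {"fn": "move_arm", "kwargs": {
  "rows": [
    [0,0,-5,0,1],
    [0,0,-5,0,1],
    [0,0,-4,0,1],
    [3,-0.5,-3.3,0,1],
    [3,-0.5,-3.3,0,1],
    [3,-0.5,-3.3,0,1],
    [0,0,0,0,1]
  ]
}}

```text
time: 23.15
tool_pos: [0.5751, -0.2147, 0.2193]
tool_rot: [-3.141, 0.001, -0.17]
contact_force: [-0.5, -0.1, -0.5]
opening: 0.015
grip_force: 40.0
```

>>> {"fn": "move_arm", "kwargs": {
  "rows": [
    [3,-0.5,-3.3,0,1],
    [3,-0.5,-3.3,0,1],
    [3,-0.5,-3.3,0,1],
    [0,0,0,0,1]
  ]
}}

```text
time: 23.55
tool_pos: [0.584, -0.2161, 0.2093]
tool_rot: [-3.141, 0.001, -0.17]
contact_force: [-0.2, -0.7, -0.4]
opening: 0.0152
grip_force: 40.0
```

```bash
python3 - <<'E'
from h import *
st=monitor.observe();print(st["tool_pos"],st["contact_force"])
im=vision.read_camera("wrist")[:,:,::-1].copy();cv2.imwrite("pics/wrist10.png",im)
t=np.array([.6364,-.227,.237]);print("tip",proj("wrist",t,st),"root",proj("wrist",t-.045*np.array([-.696,.12,.707]),st))
g=cv2.cvtColor(im,6)
for y in range(100,216,4): print(y,''.join('%4d'%v for v in g[y,282:366:4]))
E
```

```text
[ 0.58402503 -0.21613377  0.20934505] [-0.212354   -0.7471771  -0.43661051]
tip (np.float64(324.78737873217824), np.float64(201.1015408981106)) root (np.float64(324.42784685421947), np.float64(106.59460521146642))
100  156 158 158 158 159 158 159 159 159 159 160 159 159 159 159 159 160 159 159 161 161
104   89  90  92  92  93  91  93  94  95  93  93  94  94  94  95  93  94  94  95  95  94
108   78  78  79  94 102  95 127 142 152 166 165 136 108 108 135 157 167 159  83  82  82
112  101  91  82 143 174 175 180 180 180 181 181 187 186 188 189 189 191 176  69  69  79
116  115 118 126 128 124 124 128 129 123 125 121 121 113 128 130 142 122 105 117 102 101
120  143 144 147 140 137 124 127 127 129 130 131 130 127 126 124 122 128 153 150 104 101
124  148 145 145 129 130 130 129 118 137 174 207 198 162 138 130 126 122 117 106  99  92
128  146 140 125 132 164 200 206 208 206 200 195 194 196 197 197 188 162 127 117  99  87
132  134 125 137 192 199 194 190 188 186 185 183 183 184 184 185 187 187 187 135 116 105
136  126 149 197 194 175 182 183 181 180 180 178 179 179 179 180 181 183 184 187 152 
[... 994 characters left out ...]
3  99  89  82  89  92  83 131 155 160 150 126 106 111 112 111 110  92  90 108
188  178 176 115  99  90  89  92  87 131 155 160 150 123 110 109 111 110  93  89 106 110
192  176 175 155 106 103  95  87  85 130 156 160 150 119 105 106 109  94  93  93 110 110
196  177 178 178 144 114 108 107 106 132 155 160 113 100 102  97  95  94  96 109 110 109
200  177 178 179 179 152 118 117 115 136 167 179 116 101  96  95  95  98 110 113 112 110
204  169 175 176 178 180 169 136 126 143 167 117 112 102  98  99 103 111 111 110 107 108
208   95 162 173 173 176 178 183 181 146 125 108 106  95 109 110 111 111 110 109 106 106
212   94  93 156 170 172 172 175 177 174 104  97  99 111 110 109 108 107 105 105 135 128
```

>>> {"fn": "move_arm", "kwargs": {
  "rows": [
    [0,0,0,0,0.4],
    [0,0,0,0,0.2],
    [0,0,0,0,0.2],
    [0,0,0,0,0.2],
    [0,0,20,0,0.2],
    [-10,0,40,0,0.2],
    [-30,0,45,0,0.2],
    [-40,-20,20,-0.03,0.2],
    [0,-20,0,-0.03,0.2],
    [0,0,0,0,0.2]
  ]
}}

```text
time: 24.6
tool_pos: [0.5057, -0.2584, 0.3324]
tool_rot: [3.14, -0.002, -0.234]
contact_force: [-0.1, 0.1, -0.3]
opening: 0.0367
grip_force: 0.0
```

```bash
python3 - <<'E'
from h import *
st=monitor.observe();print(st["tool_pos"],st["tool_rot"])
sd=vision.read_camera("side")[:,:,::-1].copy();cv2.imwrite("pics/side11.png",sd)
tp=vision.read_camera("top")[:,:,::-1].copy();cv2.imwrite("pics/top11.png",tp)
chk("side",sd,[(348,348),(354,362),(297,351),(315,367)])
crop(sd,330,210,100,100,4,"pics/a.png");crop(tp,330,160,100,100,4,"pics/b.png")
cv2.imwrite("pics/m11.png",np.hstack([cv2.imread("pics/a.png"),cv2.imread("pics/b.png")]))
E
```

```text
[ 0.50566336 -0.25844998  0.33241761] [ 3.14015554e+00 -1.94406603e-03 -2.34042632e-01]
(348, 348) shift 0 0 0.92
(354, 362) shift 0 0 0.93
(297, 351) shift 0 0 0.77
(315, 367) shift 1 1 0.71
```

View pics/m11.png

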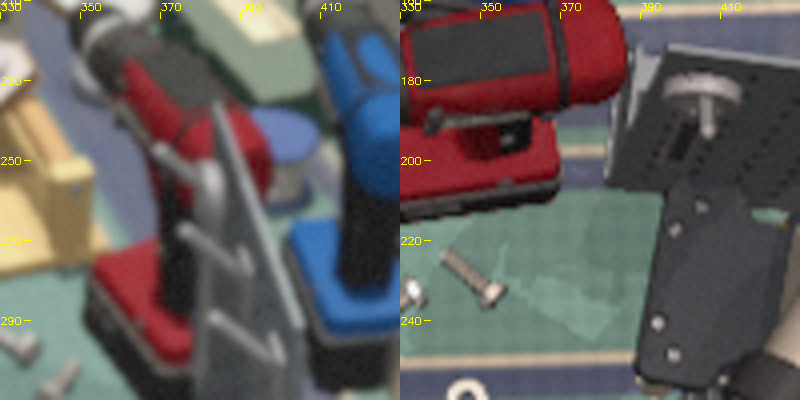

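>>> {"fn": "move_arm", "kwargs": {
  "rows": [
    [-13,9,-30,0,0.2],
    [0,0,-45,0,0.2],
    [0,0,-45,0,0.2],
    [0,0,-45,0,0.2],
    [0,0,-45,0,0.2],
    [0,0,-45,0,0.2],
    [0,0,-35,0,0.2],
    [0,0,-15,0,0.2],
    [0,0,0,0,0.2],
    [10,-2,0,0,0.2],
    [10,-2,0,0,0.2],
    [0,0,0,0,0.2]
  ]
}}

```text
time: 25.9
tool_pos: [0.5159, -0.2521, 0.0282]
tool_rot: [3.14, -0.004, -0.229]
contact_force: [0.4, -0.3, 0.8]
opening: 0.0372
grip_force: 0.0
```

>>> {"fn": "move_arm", "kwargs": {
  "rows": [
    [-3,2.5,-10,0,0.2],
    [0,0,-10,0,0.2],
    [0,0,-5,0,0.2],
    [0,0,0,0,0.2],
    [0,0,0,0,0.2]
  ]
}}

```text
time: 26.4
tool_pos: [0.5099, -0.2486, 0.0013]
tool_rot: [-3.141, 0.001, -0.23]
contact_force: [0.1, -0.3, -0.2]
opening: 0.037
grip_force: 0.0
```

>>> {"fn": "move_arm", "kwargs": {
  "rows": [
    [0,0,0,0,0.8],
    [0,0,0,0,0.9],
    [0,0,0,0,1],
    [0,0,0,0,1],
    [0,0,0,0,1],
    [0,0,5,0,1],
    [-10,0,20,0,1],
    [-15,0,40,0,1],
    [-15,0,45,0,1],
    [-10,0,45,0,1],
    [0,0,45,0,1],
    [0,0,40,0,1]
  ]
}}

```text
time: 27.6
tool_pos: [0.4597, -0.2486, 0.2446]
tool_rot: [3.141, -0.001, -0.231]
contact_force: [0.1, -1.4, -1.3]
opening: 0.0153
grip_force: 40.0
```

>>> {"fn": "move_arm", "kwargs": {
  "rows": [
    [0,0,20,0.03,1],
    [0,0,5,0.03,1],
    [0,0,0,0,1],
    [0,0,0,0,1]
  ]
}}

```text
time: 28.0
tool_pos: [0.4598, -0.2484, 0.2663]
tool_rot: [-3.141, 0.001, -0.171]
contact_force: [-0.4, 0.1, -1.8]
opening: 0.0148
grip_force: 40.0
```

```bash
cat >> h.py <<'E'
def ringfit(st,img,d0,z0,show=True):
    """Edge-based fit of (d,lat,pitch): maximise image gradient across outer and hole rims of the upper face."""
    from scipy.optimize import differential_evolution
    g=cv2.GaussianBlur(cv2.cvtColor(img,6).astype(np.float32),(0,0),1.5);gx,gy=cv2.Sobel(g,-1,1,0),cv2.Sobel(g,-1,0,1)
    K,T=cam("wrist",st);Ti=np.linalg.inv(T)
    def pj(P):
        q=(Ti@np.c_[P,np.ones(len(P))].T);return np.stack([K[0,2]+K[0,0]*q[0]/-q[2],K[1,2]-K[1,1]*q[1]/-q[2]],1)
    def cost(v):
        s=0
        for r in (.0195,.0125):
            p=pj(ringpts(st,v[0],v[1],v[2],z0,r,.0045))
            t=np.gradient(p,axis=0);n=np.stack([t[:,1],-t[:,0]],1);n/=np.linalg.norm(n,axis=1)[:,None]
            k=np.abs((TH+np.pi)%(2*np.pi)-np.pi)<(2.3 if r>.015 else 4)
            m=lambda a:cv2.remap(a,p[:,:1].astype(np.float32),p[:,1:].astype(np.float32),1)[:,0]
            s+=np.minimum(np.abs(m(gx)*n[:,0]+m(gy)*n[:,1]),80)[k].mean()
        return -s+((v[0]-d0)/.004)**2
    r=differential_evolution(cost,[(d0-.008,d0+.008),(-.004,.004),(-.3,.35)],seed=1,maxiter=60,popsize=12)
    e=ringpts(st,*r.x,z0,0,0)[0];return r.x,r.fun,e
E
python3 - <<'E'
from h import *
st=monitor.observe();print(st["tool_pos"],st["tool_rot"],st["opening"])
im=vision.read_camera("wrist")[:,:,::-1].copy();cv2.imwrite("pics/wrist12.png",im)
x,c,e=ringfit(st,im,.0686,.0032);print(x,c,e,e-st["tool_pos"])
s9=dict(st,tool_pos=np.array([.56535,-.21306,.24417]),tool_rot=np.array([3.14145,0,-.1703]))
x,c,e=ringfit(s9,cv2.imread("pics/wrist9.png"),.0593,.0025);print("ref",x,c,e)
E
```

```text
[ 0.45980028 -0.24843302  0.26628591] [-3.14128131e+00  9.00655647e-04 -1.71054671e-01] 0.014823125904281306
[ 0.07007521  0.00064594 -0.07133752] -132.0122291695841 [ 0.52856569 -0.26096669  0.264428  ] [ 0.06876541 -0.01253366 -0.00185791]
ref [0.06247262 0.00105011 0.19422774] -105.87593709798891 [ 0.6255836  -0.22448153  0.25872792]
```

>>> {"fn": "move_arm", "kwargs": {
  "rows": [
    [10,-20,10,0,1],
    [20,-30,0,0,1],
    [30,-25,0,0,1],
    [30,0,0,0,1],
    [17,0,0,0,1],
    [0,0,0,0,1],
    [0,0,-10,0,1],
    [0,0,-6,0,1],
    [0,0,-4,0,1],
    [0,0,-4,0,1],
    [0,0,0,0,1]
  ]
}}

```text
time: 29.15
tool_pos: [0.5666, -0.3236, 0.2523]
tool_rot: [-3.141, 0.001, -0.171]
contact_force: [-0.2, 0.8, -1.2]
opening: 0.0153
grip_force: 40.0
```

>>> {"fn": "move_arm", "kwargs": {
  "rows": [
    [0,0,-4,0,1],
    [0,0,-4,0,1],
    [0,0,-4,0,1],
    [0,0,0,0,1]
  ]
}}

```text
time: 29.55
tool_pos: [0.5674, -0.3238, 0.2407]
tool_rot: [3.141, -0.001, -0.17]
contact_force: [-1.4, 0.2, 2.7]
opening: 0.0153
grip_force: 40.0
```

```bash
python3 - <<'E'
from h import *
st=monitor.observe();print(st["tool_pos"],st["contact_force"],st["torque"])
im=vision.read_camera("wrist")[:,:,::-1].copy();cv2.imwrite("pics/wrist13.png",im)
x,c,e=ringfit(st,im,.0686,.0032);print(x,c,e,e-st["tool_pos"])
E
```

```text
[ 0.56741927 -0.32381366  0.24065961] [-1.40383262  0.18847906  2.71106706] [-0.00526761 -0.13749387 -0.02839562]
[0.06883056 0.00122279 0.00847298] -129.24871204493266 [ 0.63504151 -0.33668084  0.2445044 ] [ 0.06762224 -0.01286718  0.00384479]
```

>>> {"fn": "move_arm", "kwargs": {
  "rows": [
    [0,0,-4,0,1],
    [0,0,-4,0,1],
    [0,0,-4,0,1],
    [0,0,-4,0,1],
    [0,0,0,0,1],
    [0,0,10,0,1],
    [-10,0,20,0,1],
    [-15,0,20,0,1],
    [0,0,0,0,1],
    [0,0,0,0,1]
  ]
}}

```text
time: 30.6
tool_pos: [0.542, -0.3236, 0.2746]
tool_rot: [-3.142, 0.0, -0.171]
contact_force: [0.1, -0.9, -1.0]
opening: 0.0152
grip_force: 40.0
```

```bash
python3 - <<'E'
from h import *
st=monitor.observe();print(st["tool_pos"],st["contact_force"],st["torque"])
im=vision.read_camera("wrist")[:,:,::-1].copy();cv2.imwrite("pics/wrist14.png",im)
x,c,e=ringfit(st,im,.0686,.0032);print(x,c,e,e-st["tool_pos"])
E
```

```text
[ 0.5420481  -0.32364835  0.27464306] [ 0.1163052  -0.939917   -0.99220152] [0.04037727 0.07310705 0.02712311]
[0.06922372 0.00121404 0.1950739 ] -110.88652486351897 [ 0.60877054 -0.33637739  0.29124431] [ 0.06672244 -0.01272904  0.01660124]
```

>>> {"fn": "move_arm", "kwargs": {
  "rows": [
    [0,15,0,0,1],
    [3,20,0,0,1],
    [3,7.5,-10,0,1],
    [0,0,-15,0,1],
    [0,0,-10,0,1],
    [0,0,-6,0,1],
    [0,0,-5,0,1],
    [0,0,0,0,1],
    [0,0,0,0,1]
  ]
}}

```text
time: 31.55
tool_pos: [0.5483, -0.2814, 0.229]
tool_rot: [3.141, -0.0, -0.171]
contact_force: [-0.9, 0.3, -0.9]
opening: 0.0152
grip_force: 40.0
```

```bash
python3 - <<'E'
from h import *
st=monitor.observe();print(st["tool_pos"],st["contact_force"])
im=vision.read_camera("wrist")[:,:,::-1].copy();cv2.imwrite("pics/wrist15.png",im)
t=np.array([.6235,-.2955,.237]);print("tip",proj("wrist",t,st))
x,c,e=ringfit(st,im,.0686,.0032);print(x,c,e,proj("wrist",e,st))
g=cv2.cvtColor(im,6)
for y in range(96,210,5): print(y,''.join('%4d'%v for v in g[y,282:366:4]))
E
```

```text
[ 0.5482839  -0.28143088  0.22900101] [-0.89530236  0.32418368 -0.87120157]
tip (np.float64(322.59593938607924), np.float64(130.08594241151388))
[0.06879008 0.00056497 0.16742629] -119.77459853239752 [ 0.61502593 -0.29349329  0.24369799] (np.float64(321.15191784863043), np.float64(155.2046813650924))
96   79 144  86  84  83  85 138 140 136 147 135 136 117 139 153 156 158 156 151  99  92
101  130  82  87 140 133 122 123 124 127 132 141 129 123 119 117 121 142 156 153 107  94
106  134  81  88 124 139 166 195 211 214 210 207 205 204 199 185 150 124 113 154 127 103
111  133 114 126 201 210 207 203 200 197 192 192 191 191 191 192 191 190 176 118 106  93
116  125 167 208 198 148 193 186 187 184 183 180 180 180 182 185 186 186 188 187 148 106
121  193 200 196 193 187 179 176 174 172 166 159 169 171 174 176 177 180 182 184 182 177
126  197 184 190 185 177 168 129 132  97 125 163 142 117 143 137 172 179 182 183 184 185
131  190 183 178 171 136 137 137 136 140 167 174 150 122 142 152 154 150 173 178 179 180
136  187 179 168 131 138 138 136 137 135 139 144 122 138 142 139 134 133  90 173 178 17
[... 547 characters left out ...]
3 100 101  88  85  89  93 114 121 120 131 214 116 111 112 110 109 113 180 115
176  179 177 131 103  96  90  94  95 108 109 109 106 142 132 135 138 116 119 134 113 111
181  180 182 182 145 111 105 103 112 138 139 144 132 127 145 115 119 105 108 117 114 113
186  177 180 181 182 169 123 116 115 115 117 119 119 121 122 125 111 117 113 112 111 110
191  171 176 179 180 182 186 183 152 129 130 129 133 131 164 197 124 114 114 112 111 101
196  122 131 171 175 177 177 179 183 188 195 198 199 189 113 111 112 112 109 106  95  95
201  121  88  91 146 172 172 176 176 178 178 178 145 111 112 110 108 108 101 135 106 110
206  125  97  87  88  90 134 170 170 172 133 116 111 108 108 108 104  95  91 134 111 111
```

>>> {"fn": "move_arm", "kwargs": {
  "rows": [
    [3,-0.5,-3.2,0,1],
    [3,-0.5,-3.2,0,1],
    [3,-0.5,-3.2,0,1],
    [3,-0.5,-3.2,0,1],
    [3,-0.5,-3.2,0,1],
    [3,-0.5,-3.2,0,1],
    [0,0,0,0,1]
  ]
}}

```text
time: 32.3
tool_pos: [0.5663, -0.2841, 0.2087]
tool_rot: [-3.141, 0.001, -0.17]
contact_force: [-0.2, -0.7, -2.0]
opening: 0.0151
grip_force: 40.0
```

```bash
python3 - <<'E'
from h import *
st=monitor.observe();print(st["tool_pos"],st["contact_force"])
im=vision.read_camera("wrist")[:,:,::-1].copy();cv2.imwrite("pics/wrist16.png",im)
g=cv2.cvtColor(im,6)
for y in range(100,216,6): print(y,''.join('%4d'%v for v in g[y,282:366:4]))
E
```

```text
[ 0.56632508 -0.28409406  0.20871036] [-0.18137109 -0.74993811 -1.95464515]
100   77  81  82  80  89 104 117 124 125 127 130 126 122 120 112 101  90  82  81  79  78
106   81  79  79 124 141 166 195 211 215 211 207 206 204 198 182 151 126 112  76  86  89
112   88 123 149 211 208 203 200 197 194 192 190 190 189 190 190 189 190 187 129 108 104
118  142 200 204 149 192 188 185 182 180 178 176 177 179 179 180 182 184 187 186 181 121
124  199 197 193 190 182 175 164 146 120 139 147 141 127 155 167 177 179 181 182 184 184
130  190 184 179 172 153 136 136 139 127 149 159 149 117 143 141 135 156 175 178 179 181
136  187 179 168 125 141 140 139 141 133 156 161 151 125 142 138 146  87  93 172 178 178
142  180 173  94  98 140 136 133 135 133 156 161 151 125 139 139 137 103  88 104 177 178
148  172 117 132 134 137 136 133 132 134 155 161 152 127 141 142 140 145 128  90 126 176
154  177 105 134 135 138 138 138 138 134 155 162 152 126 140 143 153 152 155 149 120 178
160  176  99 141 145 147 142 133 132 135 157 161 152 126 160 165 161 159 164 138 117 179
166  174 123 102 149 117 124 132 131 135 157 161 151 128 164 167 161 156 131 110 137 142
172  181 175 102  95  86  88  96 131 133 156 161 153 128 109  97 103 130 112 119 118 112
178  180 180 158 109 101  96  93  83 134 157 160 152 129 131 152 138 117  95 109 114 111
184  180 182 182 180 131 111 110 108 141 173 193 171 141 113 120 120 104 113 115 114 113
190  170 177 179 181 183 185 164 132 129 169 182 168 136 118 150 117 114 113 112 110 114
196  101 136 171 174 174 178 179 183 187 188 160 181 166 143 113 110 110 109 105 105 145
202  108 108 110 126 165 172 176 178 178 172 168 134 115 111 110 108 104  91  96 146 145
208  138 140 144 144 137 154 174 174 169 126 109 109 107 110 108 106 149 149 147 118  88
214  101  94  89  88  86 143 163 134 132 110 111 113 113 113 106 105 151 148 149  92  90
```

>>> {"fn": "move_arm", "kwargs": {
  "rows": [
    [1,0,-3,0,1],
    [0,0,0,0,1],
    [0,0,0,0,0.4],
    [0,0,0,0,0.2],
    [0,0,0,0,0.2],
    [0,0,0,0,0.2],
    [0,0,20,0,0.2],
    [-10,0,40,0,0.2],
    [-30,0,45,0,0.2],
    [-40,-20,20,0.05,0.2],
    [0,-10,0,0.04,0.2],
    [0,0,0,0,0.2]
  ]
}}

```text
time: 33.55
tool_pos: [0.4888, -0.3155, 0.3293]
tool_rot: [3.14, -0.002, -0.082]
contact_force: [0.3, 0.1, -0.4]
opening: 0.0368
grip_force: 0.0
```

```bash
python3 - <<'E'
from h import *
st=monitor.observe();print(st["tool_pos"],st["tool_rot"])
sd=vision.read_camera("side")[:,:,::-1].copy();cv2.imwrite("pics/side17.png",sd)
chk("side",sd,[(354,362),(315,367),(348,348),(297,351)])
t=np.array([.6235,-.2955,.237]);r=t-.045*np.array([-.696,.12,.707]);print(proj("side",t),proj("side",r))
a=cv2.cvtColor(cv2.imread("pics/side11.png"),6).astype(int);b=cv2.cvtColor(sd,6).astype(int)
d=np.abs(b-a)>25;ys,xs=np.where(d[250:380,360:430]);
for y in range(254,350,3): print(y,''.join('#' if v else '.' for v in d[y,360:420]))
E
```

```text
[ 0.48877928 -0.31548196  0.32929723] [ 3.13987934e+00 -1.91638126e-03 -8.22203636e-02]
(354, 362) shift 0 0 0.83
(315, 367) shift -5 -12 0.49
(348, 348) shift 0 0 0.5
(297, 351) shift 0 0 0.81
(np.float64(375.3176358303448), np.float64(267.320307702226)) (np.float64(390.2609250036472), np.float64(278.98699456502044))
254 ............................................................
257 ............................................................
260 ............................................................
263 ............................................................
266 ............................................................
269 ...........................####.............................
272 ...........................######...........................
275 ............................#####...........................
278 ............................####............................
281 ..........................#######...........................
284 ............................................................
287 ............................................................

[... 599 characters left out ...]
..................................................
320 ............................................................
323 ............................................................
326 .........................##.................................
329 ............................................................
332 ............................................................
335 ............................................................
338 ............................................................
341 ............................................................
344 ............................................................
347 ............................................................
```

```bash
python3 - <<'E'
from h import *
a=cv2.cvtColor(cv2.imread("pics/side0.png"),6);b=cv2.cvtColor(cv2.imread("pics/side17.png"),6)
for n,g in (("before",a),("now",b)):
    print(n)
    for y in range(324,378,3): print(y,''.join('%4d'%v for v in g[y,282:372:4]))
E
```

```text
before
324  108 157 172 158 155 157 158 156 156 152 118 120 189 182 172 155 157 155 158 152 150 151 149
327  108 143 185 162 153 155 154 158 159 155 147 171 137 128 168 163 158 153 158 147 147 145 146
330  119 177 164 145 141 150 137 136 138 146 200 192 126 182 152 160 155 154 155 149 145 146 147
333  137 199 164 162 155 159 165 161 160 155 152 141 182 191 180 141 149 151 150 153 145 147 147
336  125 120 131 155 132 135 136 139 147 149 148 123 109 124 126 155 157 158 154 157 142 146 145
339  133 125 132 186 156 153 158 156 158 155 154 144 112 122 188 155 155 155 156 156 148 144 144
342  130 126 128 185 162 154 154 154 158 156 158 152 117 114 182 173 187 184 160 154 152 147 147
345  134 129 128 167 174 158 160 155 157 158 154 154 133 134 166 174 121 139 190 156 154 142 107
348  129 135 165 185 158 146 147 139 131 133 133 135 138 190 194 164 151 143 188 156 155 146 139
351  129 133 182 195 157 164 159 164 169 163 162 160 155 160 151 187 174 179 158 156 150 146 143
354  129 130 125 117 138 141 131 132 133 134 136 140 145 124 108 108 149 137 131 153 150 152 148
357  192 183 124 122 156 1
[... 1702 characters left out ...]
9 138 136 138 134 131
357  197 187 119 125 160 183 164 159 163 160 162 163 162 148 120 127 185 188 179 178 147 135 135
360  193 211 120 118 139 190 161 159 164 162 162 157 163 156 127 127 193 126 108 154 162 141 139
363  215 209 123 118 129 190 167 159 161 159 163 157 163 158 156 196 197 182 156 138 162 142 146
366  217 192 157 127 125 173 173 157 144 128 110  95 138 145 165 192 168 200 173 177 133 148 140
369  193 181 150 129 122 145 143 132  92  98 109 123 161 144 132 107 104 139 143 113 141 146 134
372  132 133 132  98  76  88 118 128 120 112 101  98 145 157 162 138 127 138 170 142 148 149 138
375  135 136 127 101  79  79 116 100  99 100 103 105 156 160 161 149 125 136 191 144 143 139 143
```

>>> {"fn": "move_arm", "kwargs": {
  "rows": [
    [3,9,-30,0.007,0.2],
    [0,0,-45,0,0.2],
    [0,0,-45,0,0.2],
    [0,0,-45,0,0.2],
    [0,0,-45,0,0.2],
    [0,0,-45,0,0.2],
    [0,0,-35,0,0.2],
    [0,0,-12,0,0.2],
    [0,0,0,0,0.2],
    [10,-1,0,0,0.2],
    [10,-1,0,0,0.2],
    [0,0,0,0,0.2]
  ]
}}

```text
time: 34.8
tool_pos: [0.5152, -0.3082, 0.0282]
tool_rot: [3.139, -0.004, -0.073]
contact_force: [-0.3, -0.1, 0.3]
opening: 0.0365
grip_force: 0.0
```

>>> {"fn": "move_arm", "kwargs": {
  "rows": [
    [-2,2.5,-10,0,0.2],
    [0,0,-10,0,0.2],
    [0,0,-5,0,0.2],
    [0,0,0,0,0.2],
    [0,0,0,0,0.2]
  ]
}}

```text
time: 35.3
tool_pos: [0.51, -0.3046, 0.0006]
tool_rot: [-3.141, 0.001, -0.074]
contact_force: [0.0, -0.7, 0.2]
opening: 0.0365
grip_force: 0.0
```

>>> {"fn": "move_arm", "kwargs": {
  "rows": [
    [0,0,0,0,0.8],
    [0,0,0,0,0.9],
    [0,0,0,0,1],
    [0,0,0,0,1],
    [0,0,0,0,1],
    [0,0,5,0,1],
    [-10,0,20,0,1],
    [-15,0,40,0,1],
    [-15,0,45,0,1],
    [-10,0,45,0,1],
    [0,0,45,-0.05,1],
    [0,0,45,-0.047,1]
  ]
}}

```text
time: 36.5
tool_pos: [0.4597, -0.3044, 0.2485]
tool_rot: [3.141, -0.0, -0.173]
contact_force: [1.0, -0.6, -1.2]
opening: 0.0149
grip_force: 40.0
```

>>> {"fn": "move_arm", "kwargs": {
  "rows": [
    [0,0,20,0,1],
    [0,0,10,0,1],
    [0,0,0,0,1],
    [0,0,0,0,1]
  ]
}}

```text
time: 36.9
tool_pos: [0.4599, -0.3042, 0.2745]
tool_rot: [-3.14, 0.002, -0.17]
contact_force: [-0.3, 0.3, -1.2]
opening: 0.0152
grip_force: 40.0
```

```bash
python3 - <<'E'
from h import *
st=monitor.observe();print(st["tool_pos"],st["tool_rot"],st["opening"],st["grip_force"])
im=vision.read_camera("wrist")[:,:,::-1].copy();cv2.imwrite("pics/wrist18.png",im)
x,c,e=ringfit(st,im,.0645,.003);print(x,c,e,e-st["tool_pos"])
E
```

```text
[ 0.45991007 -0.30423365  0.27454506] [-3.14022156e+00  2.42740069e-03 -1.70177386e-01] 0.015244045437593416 39.97101902961731
[ 0.06684019  0.00127913 -0.05210482] -124.92757588913585 [ 0.52547748 -0.31679792  0.27390016] [ 0.0655674  -0.01256427 -0.0006449 ]
```

>>> {"fn": "move_arm", "kwargs": {
  "rows": [
    [20,-10,0,0,1],
    [30,-10,0,0,1],
    [35,0,0,0,1],
    [25,0,0,0,1],
    [0,0,0,0,1],
    [0,0,-10,0,1],
    [0,0,-8,0,1],
    [0,0,-6,0,1],
    [0,0,-5,0,1],
    [0,0,-5,0,1],
    [0,0,-5,0,1],
    [0,0,0,0,1]
  ]
}}

```text
time: 38.15
tool_pos: [0.5704, -0.3249, 0.237]
tool_rot: [3.141, -0.0, -0.171]
contact_force: [-2.4, -1.5, 1.9]
opening: 0.0153
grip_force: 40.0
```

>>> {"fn": "move_arm", "kwargs": {
  "rows": [
    [0,0,-5,0,1],
    [0,0,-4,0,1],
    [0,0,0,0,1],
    [0,0,10,0,1],
    [-10,0,20,0,1],
    [-15,0,20,0,1],
    [0,0,0,0,1],
    [0,0,0,0,1]
  ]
}}

```text
time: 38.95
tool_pos: [0.5455, -0.3245, 0.278]
tool_rot: [-3.141, 0.0, -0.17]
contact_force: [-0.2, 0.0, -1.7]
opening: 0.0154
grip_force: 40.0
```

```bash
python3 - <<'E'
from h import *
st=monitor.observe();print(st["tool_pos"],st["tool_rot"],st["opening"],st["grip_force"])
im=vision.read_camera("wrist")[:,:,::-1].copy();cv2.imwrite("pics/wrist19.png",im)
x,c,e=ringfit(st,im,.0645,.003);print(x,c,e,e-st["tool_pos"])
E
```

```text
[ 0.54545359 -0.3245227   0.2780182 ] [-3.14135701e+00  1.28152452e-04 -1.70417468e-01] 0.015421204090480199 39.99351739883423
[0.06574815 0.00170553 0.17761649] -99.02414099035924 [ 0.60894193 -0.33718229  0.29262616] [ 0.06348835 -0.01265959  0.01460795]
```

>>> {"fn": "move_arm", "kwargs": {
  "rows": [
    [-3,-10,0,0,1],
    [-3.5,-12,0,0,1],
    [0,-4,-10,0,1],
    [0,0,-15,0,1],
    [0,0,-11,0,1],
    [0,0,-6,0,1],
    [0,0,-5.5,0,1],
    [0,0,0,0,1],
    [0,0,0,0,1]
  ]
}}

```text
time: 39.9
tool_pos: [0.5392, -0.3507, 0.231]
tool_rot: [3.141, -0.001, -0.17]
contact_force: [-0.6, 0.1, -1.0]
opening: 0.0154
grip_force: 40.0
```

```bash
python3 - <<'E'
from h import *
st=monitor.observe();print(st["tool_pos"],st["contact_force"])
im=vision.read_camera("wrist")[:,:,::-1].copy();cv2.imwrite("pics/wrist20.png",im)
t=np.array([.6115,-.3645,.237]);print("tip",proj("wrist",t,st))
x,c,e=ringfit(st,im,.0645,.003);print(x,c,e,proj("wrist",e,st))
g=cv2.cvtColor(im,6)
for y in range(96,210,5): print(y,''.join('%4d'%v for v in g[y,282:366:4]))
E
```

```text
[ 0.53916001 -0.35074185  0.23101111] [-0.5762003   0.14126684 -0.98494955]
tip (np.float64(323.1396832832643), np.float64(137.7643035022262))
[0.06617777 0.00138108 0.1801289 ] -114.28326661899365 [ 0.60308603 -0.36311392  0.24590863] (np.float64(323.36934724447843), np.float64(162.78768228489582))
96   84  85  85  85  83  85 130 140 131 158 161 145 117 140 153 162 164 198 202 211 214
101  100  83  86 118 100 131 140 143 133 160 161 147 121 144 152 164 164 215 215 214 216
106  139  86  87 142 142 143 146 146 132 144 129 134 121 142 156 159 169 212 215 215 214
111  145  96  89 134 133 122 122 124 128 139 163 139 128 122 120 118 143 200 215 215 215
116  137 109  91 120 148 195 210 215 214 210 207 205 204 201 197 183 150 121 207 213 214
121  138 123 131 201 213 209 206 202 200 195 194 193 188 194 195 195 194 189 131 144 211
126  123 172 209 208 203 196 192 188 185 183 181 181 183 185 186 186 191 192 190 170 116
131  197 205 202 197 190 182 176 173 165 141 120 146 165 175 178 181 183 181 187 189 187
136  201 198 192 187 178 162 137 144 134 169 199 159 125 147 152 158 181 185 186 187 188
[... 546 characters left out ...]
5  93 112 107 100 114 119 123 159 152 138 173 152 138 129 118 113 109 132 182
176  181 174 101 125 129 137 143 131 124 114 100  95  93  96  99  96  95  97 111 116 118
181  184 180 133  99  92  96  96  94  93  94  94  88  86  96  94  95  96  96 108 117 117
186  182 184 179 125 103  97  95  92  92  92  95  87  89  95  97  96 101  99 116 117 117
191  181 184 185 186 145 111 108 107 102  98  97  97 110 116 101  99 105 118 118 117 116
196  172 179 182 185 185 179 146 123 118 119 120 118 101  99 105 118 117 117 114 114 113
201  143 150 175 178 179 182 186 191 191 188 189 125 117 116 115 114 113 112 112 111 115
206  160 129 127 171 176 177 179 181 182 114 113 108 114 114 112 111 111 111 110 112 113
```

Hook tip is inside the hole (x 314–330, y ≈140), as predicted. Go in and release.

>>> {"fn": "move_arm", "kwargs": {
  "rows": [
    [3,-0.5,-3.2,0,1],
    [3,-0.5,-3.2,0,1],
    [3,-0.5,-3.2,0,1],
    [3,-0.5,-3.2,0,1],
    [3,-0.5,-3.2,0,1],
    [3,-0.5,-3.2,0,1],
    [1,0,-3,0,1],
    [0,0,0,0,1]
  ]
}}

```text
time: 40.75
tool_pos: [0.5579, -0.3535, 0.2077]
tool_rot: [-3.141, 0.001, -0.17]
contact_force: [-0.2, -0.2, -1.1]
opening: 0.0153
grip_force: 40.0
```

```bash
python3 - <<'E'
from h import *
st=monitor.observe();print(st["tool_pos"],st["contact_force"])
im=vision.read_camera("wrist")[:,:,::-1].copy();cv2.imwrite("pics/wrist21.png",im)
g=cv2.cvtColor(im,6)
for y in range(112,224,6): print(y,''.join('%4d'%v for v in g[y,282:366:4]))
E
```

```text
[ 0.5578788  -0.35352212  0.20766407] [-0.18145374 -0.16799458 -1.05398263]
112   88  91  91  90 112 125 127 132 143 171 203 174 146 127 121 118 112 116 117 119 121
118   87  90 113 136 204 214 214 212 208 205 200 201 200 200 199 196 192 133 140 211 214
124  123 132 196 212 193 197 183 195 192 189 186 187 187 188 190 190 192 192 186 126 155
130  187 205 203 199 194 184 178 175 172 166 149 165 174 178 179 182 184 186 188 188 181
136  201 198 193 187 178 162 138 143 135 148 154 145 124 142 142 157 180 185 186 188 189
142  196 189 179 156 141 142 144 147 132 157 163 155 131 144 143 149 108 152 180 183 185
148  189 180 162 131 145 144 144 146 133 157 164 156 133 141 141 148 152 107 158 181 182
154  180 169 148 157 142 140 139 141 134 157 163 156 132 145 149 167 170 170 147 169 182
160  183 145 152 156 144 143 143 145 132 157 163 156 132 160 165 166 169 170 140 136 182
166  180 139 151 162 122 144 141 142 135 157 164 156 133 159 165 154 153 141 121 128 184
172  177 143  93 109  90  89  90 130 132 157 164 156 134 116 120 118 120 120 113 135 176
178  184 180 108  97  90 101  98  91 127 157 163 156 133 115 120 117 117 115 106 119 120
184  182 181 164 106  99 116 117 105 129 156 162 155 134 110 116 113 112 108 111 119 117
190  183 184 186 184 128 109 105 104 128 157 163 156 135 103  99  99 104 119 120 121 121
196  172 180 182 184 185 181 146 117 139 174 203 177 110  98 107 119 119 118 117 117 125
202  142 150 174 178 179 181 183 187 184 151 134 127 101 117 115 114 115 115 114 102 142
208   88  90  93 131 171 176 177 180 175 116 113 115 114 113 113 112 112 103  96  97 109
214   88  90  91  92  90 123 176 170 113 109 111 110 111 112 111 102 107 108 110 115 116
220   85  89  90  88  92 137 175 115 115 113 111 114 116 112 109 101 112 109 110 116 117
```

>>> {"fn": "move_arm", "kwargs": {
  "rows": [
    [0,0,0,0,0.4],
    [0,0,0,0,0.2],
    [0,0,0,0,0.2],
    [0,0,0,0,0.2],
    [0,0,20,0,0.2],
    [-10,0,40,0,0.2],
    [-30,0,45,0,0.2],
    [-35,30,15,0.05,-0.2],
    [-35,35,0,0.05,-0.2],
    [-35,35,0,0.07,-0.2],
    [-25,40,0,0,-0.2],
    [-10,40,0,0,-0.2]
  ]
}}

```text
time: 42.0
tool_pos: [0.378, -0.1723, 0.3255]
tool_rot: [3.141, -0.001, -0.002]
contact_force: [1.0, 0.1, 1.1]
opening: 0.0549
grip_force: 0.0
```

>>> {"fn": "move_arm", "kwargs": {
  "rows": [
    [-3,30,0,0,-0.2],
    [0,20,0,0,-0.2],
    [0,0,0,0,-0.2],
    [0,0,0,0,-0.2]
  ]
}}

```text
time: 42.4
tool_pos: [0.3774, -0.1239, 0.3254]
tool_rot: [3.141, -0.001, 0.001]
contact_force: [-0.1, 0.2, 0.6]
opening: 0.0551
grip_force: 0.0
```

```bash
cat >> h.py <<'E'
def polar(name,img,st,c,z,rs,n=72):
    g=cv2.cvtColor(img,6).astype(np.float32);out=[]
    for i in range(n):
        a=2*np.pi*i/n
        v=[]
        for r in rs:
            x,y=proj(name,[c[0]+r*np.cos(a),c[1]+r*np.sin(a),z],st);v.append(cv2.getRectSubPix(g,(1,1),(float(x),float(y)))[0,0])
        out.append((i*360//n,[int(q) for q in v]))
    return out
E
python3 - <<'E'
from h import *
st=monitor.observe();print(st["tool_pos"],st["tool_rot"])
im=vision.read_camera("wrist")[:,:,::-1].copy();cv2.imwrite("pics/wrist22.png",im)
sd=vision.read_camera("side")[:,:,::-1].copy();cv2.imwrite("pics/side22.png",sd)
c=[.4217,-.123]
print(proj("wrist",[*c,.216],st))
f=polar("wrist",im,st,c,.172,(.018,.019,.020,.021));t=polar("wrist",im,st,c,.216,(.006,.009,.012,.015))
for a,b in zip(f,t): print(a[0],a[1],b[1])
chk("side",sd,[(305,270)],cv2.imread("pics/side7.png"))
a=cv2.cvtColor(cv2.imread("pics/side17.png"),6).astype(int);d=np.abs(cv2.cvtColor(sd,6).astype(int)-a)>25
for y in range(280,320,3): print(y,''.join('#' if v else '.' for v in d[y,370:430]))
E
```

```text
[ 0.37736431 -0.1238839   0.32539081] [ 3.14053675e+00 -8.74164435e-04  8.85593808e-04]
(np.float64(319.1516166132668), np.float64(173.86659656950167))
0 [186, 177, 164, 130] [234, 234, 234, 133]
5 [185, 177, 151, 126] [234, 234, 234, 139]
10 [106, 95, 99, 124] [234, 235, 234, 177]
15 [99, 87, 103, 129] [234, 234, 233, 151]
20 [99, 92, 113, 133] [234, 234, 234, 135]
25 [97, 95, 119, 136] [234, 233, 234, 166]
30 [119, 113, 122, 142] [234, 234, 234, 151]
35 [206, 195, 165, 149] [234, 234, 234, 139]
40 [162, 142, 137, 141] [234, 234, 234, 171]
45 [102, 96, 114, 135] [234, 234, 234, 161]
50 [103, 94, 110, 132] [234, 234, 234, 152]
55 [104, 97, 104, 129] [234, 234, 234, 174]
60 [104, 100, 101, 123] [234, 234, 234, 172]
65 [162, 160, 159, 151] [234, 234, 234, 173]
70 [207, 205, 196, 176] [234, 234, 234, 192]
75 [121, 110, 105, 122] [235, 234, 234, 196]
80 [102, 101, 95, 112] [234, 234, 234, 205]
85 [106, 100, 98, 110] [234, 234, 234, 209]
90 [136, 106, 100, 111] [234, 234, 234, 219]
95 [167, 141, 137, 142] [234, 234, 234, 220]
100 [201, 204, 217, 216] [234, 234, 234, 222]
105 [220, 187, 13
[... 2508 characters left out ...]
..................................................
292 .......................#######..............................
295 .........................######.............................
298 ..........................#####.............................
301 .......................#########............................
304 .......................#########............................
307 ........................###.................................
310 ............................................................
313 ............................................................
316 .........................##.................................
319 ............................................................
```

```bash
python3 - <<'E'
from h import *
im=cv2.imread("pics/top0.png");c=[.4217,-.123]
x,y=map(int,proj("top",[*c,.19]));print(x,y,proj("top",[*c,.172]),proj("top",[*c,.216]))
g=cv2.cvtColor(im,6)
for j in range(y-16,y+17): print(j,''.join('%4d'%v for v in g[j,x-17:x+18]))
im=cv2.imread("pics/wrist22.png");g=cv2.GaussianBlur(cv2.cvtColor(im,6),(5,5),0)
print(cv2.HoughCircles(g[120:240,260:380],3,1,10,param1=100,param2=12,minRadius=18,maxRadius=48))
E
```

```text
354 310 (np.float64(353.7619419407477), np.float64(311.16127288871735)) (np.float64(355.22792483806813), np.float64(310.5482323423487))
294   75  77  73  76  70  68  73  73  80  83  81  84  86  80  81  80  80  82  87  96 103  98  98  99 103 106 104 108 102 100 102  84 178 227 230
295   94  96  91  87  85  75  75  74  73  73  70  72  77  73  76  79  82  82  85  91  88  89  87  92  91 101 104 102 102 100 100  86 200 231 229
296  106 128 122 104 101  97  97  94  88  84  79  74  76  72  70  66  65  72  76  83  85  84  83  83  84  95  95  95  95  97  98 106 217 232 228
297  113 178 185 149 111 100 102 101 103  99 101  95  93  89  85  77  72  76  72  75  76  70  72  74  77  84  89  89  88  92  93  96 186 205 210
298  136 201 214 159 112 101 101 101 101 102 103 101 100  98 101  97  97  94  91  86  90  85  79  81  78  78  80  74  79  75  84  82 120 136 138
299  125 186 176 130 104 101 101 102 101  98 101 100 102 102 100 100 100 101  99  99 106 110 104 103 102  94  87  82  79  77  81  75  89  99  93
300  105 140 122 102 104 101 103 103  99 101 101 101 100  98 101 117 102 100  99  97 103 110 1
[... 3388 characters left out ...]
4   97  94  95  95  95  97  94  91  92  94  94  94  91  87  73  73  71 145 133  90  81  54  47  46  46  45  48  77  73  55  96 190 206 208 205
325   96  97  95  93  96  96  96  92  94  91  95  94  94  94  94  93  91  93  90  96  96  85  80  81  78  77  82  93  77  87  99 188 205 203 202
326   98  93  97  94  96  96  93  95  95  93  95  95  92  91  92  92  88  89  92  97  97 101  98  98  97  96  97  95  65 103  97 191 205 203 203
[[[58.5 57.5 24.3]
  [63.5 47.5 29.3]
  [69.5 74.5 43. ]
  [48.5 71.5 44.1]
  [69.5 55.5 38.5]
  [32.5 33.5 32.7]
  [57.5 81.5 21. ]
  [22.5 26.5 25.2]
  [53.5 47.5 20.3]
  [66.5 96.5 25.7]
  [42.5 38.5 28. ]
  [69.5 10.5 27.8]
  [33.5 48.5 22.9]
  [53.5 96.5 18.8]]]
```

>>> {"fn": "move_arm", "kwargs": {
  "rows": [
    [22,0.5,0,0.125,-0.2],
    [22.5,0.5,0,0.125,-0.2],
    [0,0,0,0.125,-0.2],
    [0,0,-20,0.125,-0.2],
    [0,0,-40,0,-0.2],
    [0,0,-35,0,-0.2],
    [0,0,-25,0,-0.2],
    [0,0,-23,0,-0.2],
    [0,0,0,0,-0.2],
    [0,0,0,0,-0.2]
  ],
  "newtons": 25
}}

```text
time: 43.5
tool_pos: [0.4219, -0.1235, 0.1822]
tool_rot: [-3.141, 0.0, 0.499]
contact_force: [0.7, -0.1, 0.0]
opening: 0.0549
grip_force: 0.0
```

>>> {"fn": "move_arm", "kwargs": {
  "rows": [
    [0,0,0,0,0.2],
    [0,0,0,0,0.4],
    [0,0,0,0,0.6],
    [0,0,0,0,0.6],
    [0,0,0,0,0.6]
  ]
}}

```text
time: 44.0
tool_pos: [0.4214, -0.1217, 0.1827]
tool_rot: [-3.14, -0.001, 0.5]
contact_force: [-2.3, 4.8, 5.8]
opening: 0.0325
grip_force: 25.0
```

>>> {"fn": "move_arm", "kwargs": {
  "rows": [
    [-0.5,1,0,-0.131,0.6],
    [0,0,0,-0.131,0.6],
    [0,0,0,-0.131,0.6],
    [0,0,0,-0.131,0.6],
    [0,0,0,-0.131,0.6],
    [0,0,0,-0.131,0.6],
    [0,0,0,-0.131,0.6],
    [0,0,0,-0.131,0.6],
    [0,0,0,-0.131,0.6],
    [0,0,0,-0.131,0.6],
    [0,0,0,-0.131,0.6],
    [0,0,0,-0.131,0.6]
  ]
}}

```text
time: 45.2
tool_pos: [0.4207, -0.1239, 0.1828]
tool_rot: [3.139, -0.004, -1.077]
contact_force: [-5.8, -10.7, 3.7]
opening: 0.0326
grip_force: 25.0
```

>>> {"fn": "move_arm", "kwargs": {
  "rows": [
    [0,0,0,0,0.6],
    [0,0,0,0,0.6],
    [0,0,0,0,0.1],
    [0,0,0,0,-0.2],
    [0,0,0,0,-0.2],
    [0,0,20,0,-0.2],
    [0,0,45,0.05,-0.2],
    [0,0,45,0.05,-0.2],
    [0,0,40,0.05,-0.2],
    [-15,0,0,0.05,-0.2],
    [-15,0,0,0.05,-0.2],
    [-15,0,0,0.05,-0.2]
  ]
}}

```text
time: 46.4
tool_pos: [0.3758, -0.1214, 0.3323]
tool_rot: [-3.141, -0.0, -0.769]
contact_force: [0.4, -0.1, 0.7]
opening: 0.0551
grip_force: 0.0
```

>>> {"fn": "move_arm", "kwargs": {
  "rows": [
    [0,0,0,0.12,-0.2],
    [0,0,0,0.13,-0.2],
    [0,0,0,0.13,-0.2],
    [0,0,0,0.13,-0.2],
    [0,0,0,0.13,-0.2],
    [0,0,0,0.13,-0.2],
    [0,0,0,0,-0.2],
    [0,0,0,0,-0.2]
  ]
}}

```text
time: 47.2
tool_pos: [0.3762, -0.1215, 0.3321]
tool_rot: [3.142, -0.0, -0.005]
contact_force: [0.1, 1.3, 0.1]
opening: 0.0552
grip_force: 0.0
```

```bash
python3 - <<'E'
from h import *
st=monitor.observe();print(st["tool_pos"],st["tool_rot"])
im=vision.read_camera("wrist")[:,:,::-1].copy();cv2.imwrite("pics/wrist23.png",im)
c=[.4217,-.123]
f=polar("wrist",im,st,c,.172,(.018,.020));t=polar("wrist",im,st,c,.216,(.006,.009,.012,.015))
for a,b in zip(f,t): print(a[0],a[1],b[1], end=' ; ' if a[0]%10==0 else '\n')
E
```

```text
[ 0.37624429 -0.12153767  0.33206141] [ 3.14155839e+00 -1.41812911e-04 -5.43775662e-03]
0 [185, 154] [234, 234, 234, 144] ; 5 [187, 155] [234, 234, 234, 136]
10 [105, 97] [234, 234, 234, 147] ; 15 [99, 104] [232, 234, 234, 136]
20 [99, 113] [222, 233, 234, 141] ; 25 [99, 113] [199, 228, 233, 177]
30 [121, 119] [165, 202, 206, 134] ; 35 [207, 171] [129, 142, 133, 93]
40 [161, 143] [111, 114, 140, 118] ; 45 [103, 122] [122, 166, 211, 153]
50 [102, 120] [155, 212, 232, 156] ; 55 [104, 105] [191, 231, 234, 180]
60 [104, 102] [218, 234, 234, 179] ; 65 [161, 156] [229, 234, 234, 156]
70 [208, 194] [233, 234, 234, 179] ; 75 [123, 108] [234, 234, 234, 201]
80 [103, 96] [235, 234, 233, 210] ; 85 [106, 101] [234, 234, 234, 215]
90 [123, 102] [234, 235, 234, 219] ; 95 [157, 130] [234, 234, 234, 218]
100 [205, 203] [234, 234, 234, 224] ; 105 [216, 133] [234, 234, 234, 230]
110 [227, 137] [234, 234, 234, 228] ; 115 [232, 181] [235, 234, 234, 231]
120 [234, 220] [235, 234, 234, 232] ; 125 [234, 228] [235, 234, 234, 233]
130 [234, 233] [234, 234, 234, 234] ; 135 [234, 234] [234, 234, 234, 234]
140 
[... 898 characters left out ...]
 [235, 235, 235, 233] ; 265 [164, 88] [235, 235, 235, 232]
270 [123, 83] [235, 235, 234, 230] ; 275 [104, 82] [235, 235, 235, 222]
280 [86, 83] [234, 235, 235, 219] ; 285 [84, 83] [234, 235, 235, 210]
290 [83, 85] [235, 235, 235, 211] ; 295 [80, 85] [235, 235, 235, 204]
300 [80, 87] [234, 235, 235, 183] ; 305 [84, 86] [235, 235, 234, 169]
310 [95, 88] [235, 235, 234, 161] ; 315 [92, 89] [234, 234, 234, 156]
320 [98, 88] [235, 234, 234, 159] ; 325 [161, 124] [235, 234, 234, 148]
330 [212, 188] [235, 235, 234, 136] ; 335 [128, 110] [234, 235, 234, 131]
340 [97, 100] [235, 235, 234, 128] ; 345 [99, 89] [235, 234, 234, 124]
350 [97, 105] [234, 234, 234, 149] ; 355 [103, 130] [234, 235, 234, 176]
```

```bash
python3 - <<'E'
from h import *
st=monitor.observe()
sd=vision.read_camera("side")[:,:,::-1].copy();cv2.imwrite("pics/side24.png",sd)
tp=vision.read_camera("top")[:,:,::-1].copy();cv2.imwrite("pics/top24.png",tp)
chk("side",sd,[(290,222),(303,235),(308,257)],cv2.imread("pics/side7.png"))
chk("side",sd,[(381,258),(389,275),(398,297)],cv2.imread("pics/side22.png"),w=10)
chk("top",tp,[(156,222),(200,225),(240,222)],cv2.imread("pics/top7.png"))
chk("top",tp,[(350,230),(328,235)],w=8);chk("side",sd,[(335,295),(345,303),(315,310)],w=8)
g=cv2.cvtColor(tp,6)
for j in range(168,232,3): print(j,''.join('%4d'%v for v in g[j,376:500:4]))
E
```

```text
(290, 222) shift 0 0 0.9
(303, 235) shift 0 0 1.0
(308, 257) shift 0 0 1.0
(381, 258) shift 0 0 1.0
(389, 275) shift 0 0 1.0
(398, 297) shift 0 0 1.0
(156, 222) shift 7 -1 0.68
(200, 225) shift 0 0 0.85
(240, 222) shift 0 0 1.0
(350, 230) shift 0 0 0.95
(328, 235) shift 0 0 0.99
(335, 295) shift 0 0 0.96
(345, 303) shift 0 0 0.92
(315, 310) shift 0 0 0.99
168   66  66  69  98 102 100 101  98  99 101  94  99  97  99 102  99 104  95 100  97  99 101  99 104  99  98  96  90  96  89  96
171   65  69  61  95  99  83 156 115  93  96  91  95  94 101 100  97 102  98 104 104 103 104 102 106  98 101  97  92  97  94  95
174   64  66  62 107 149  61  55  53  95 133 153 160 143 116 104  97 104 103 107 107 106 106 101 104  96  98  90  90  93  92  90
177   59  57  49  90 161  55  58  43  57  58  55  57  54  62 113 139 166 152 132 111 103 104 101 101  99  97  93  94  96  94  96
180   43  40  34 131 115  79 151 180 192 129  56  55  57  54  51  55  59  54  54  68 132 141 164 153 126 102  94  98  92  89 100
183   32  28  85 143  56  96 103  91 130 154  44  56  57  56  56  88 134  73  55  60  58  59  57 
[... 1395 characters left out ...]
130 105 103  58  59  81 137 146 137 140 138 136 145 147
219  126 124 123 128 120 125 124 123 122 127 132 128 132 133 133  75 130 135 132 135  70  74 207 207 207 208 208 203 204 207 207
222  128 130 126 133 128 131 131 128 122 127 134 130 134 132 133  78 127 137 129 136 130  87 208 206 207 208 203 207 206 207 208
225  133 123 121 125 118 126 122 123 125 121 129 127 131 129 127  75 127 135 130 135 130  84 205 205 192 187 205 208 210 207 207
228  137 137 126 137 134 136 133 134 127 126 133 134 136 131 132 114 131 137 132 137 135 108 203 177 182 167 169 205 193 205 206
231  134 135 123 138 131 140 133 134 130 125 127 124 131 127 126 129 128 130 126 132 133 139 206 175 145 192 161 161 184 175 199
```

```bash
python3 - <<'E'
from h import *
for f in ("top7","top24"):
    h=cv2.cvtColor(cv2.imread(f"pics/{f}.png"),cv2.COLOR_BGR2HSV)
    m=(h[...,1]<60)&(h[...,2]>90)
    print(f)
    for y in range(194,256,2): print(y,''.join('#' if v else '.' for v in m[y,128:300:2]))
a,b=[cv2.cvtColor(cv2.imread(f"pics/{f}.png"),6).astype(int) for f in ("side7","side24")]
d=np.abs(a-b)>25
for y in range(176,280,3): print(y,''.join('#' if v else '.' for v in d[y,250:360:2]))
E
```

```text
top7
194 .........######################.#######.##############################################
196 .........#############################################################################
198 .........########################################################################....#
200 ...................##############################.#.............###########.#.........
202 ....................########...............#####......####.####......................#
204 ............#.#.....#######..####.########.......###############......................
206 ###.###############........################......###############......................
208 ###..###############........###############......###############......................
210 ###..###############........###############......###############......................
212 ###..################.......###############......###############......................
214 ###...###############.......###############......################.....................
216 ###....##############.......################......###############.....................
218
[... 5952 characters left out ...]
........................................
248 .#######...............................................
251 ....##.................................................
254 .......................................................
257 .......................................................
260 .......................................................
263 ........##.............................................
266 .......................................................
269 .......................................................
272 .......................................................
275 .......................................................
278 .......................................................
```

```bash
python3 - <<'E'
from h import *
np.set_printoptions(precision=4,suppress=True)
def m(f):
    h=cv2.cvtColor(cv2.imread(f"pics/{f}.png"),cv2.COLOR_BGR2HSV);return (h[...,1]<60)&(h[...,2]>90)
M=m("top24")
for y in (206,210,220,230,236,238): print(y,np.where(M[y,144:186])[0][[0,-1]]+144)
for n,c in dict(A=((147,206),(175,206),(185,239),(158,239)),B=((182,206),(213,206),(220,243),(192,244))).items():
    for zt in (.085,.092,.1):
        P=[onz("top",c[0],zt),onz("top",c[1],zt),onz("top",c[2],.022),onz("top",c[3],.022)]
        print(n,zt,*[p[:2] for p in P],"len",np.linalg.norm(P[0]-P[3]),np.linalg.norm(P[1]-P[2]),"w",np.linalg.norm(P[0]-P[1]),np.linalg.norm(P[2]-P[3]))
E
```

```text
206 [144 185]
210 [146 185]
220 [150 185]
230 [154 183]
236 [157 185]
238 [158 182]
A 0.085 [0.6659 0.3213] [0.664  0.2587] [0.6011 0.2541] [0.6029 0.3175] len 0.08918425592590745 0.08916383550312194 w 0.06265198953262519 0.06344374319499374
A 0.092 [0.664  0.3185] [0.6621 0.2563] [0.6011 0.2541] [0.6029 0.3175] len 0.09291910282208192 0.09289559288679641 w 0.062199894213358774 0.06344374319499374
A 0.1 [0.6618 0.3153] [0.66   0.2536] [0.6011 0.2541] [0.6029 0.3175] len 0.09777313828007446 0.09771662289113499 w 0.061683213848482805 0.06344374319499374
B 0.085 [0.6636 0.243 ] [0.6616 0.174 ] [0.5894 0.172 ] [0.5888 0.2374] len 0.0979314720579735 0.09582046716868614 w 0.06911349120670093 0.06539200304737396
B 0.092 [0.6617 0.2408] [0.6597 0.1722] [0.5894 0.172 ] [0.5888 0.2374] len 0.10110010949297156 0.09920019367422564 w 0.06861476983957761 0.06539200304737396
B 0.1 [0.6595 0.2382] [0.6575 0.1702] [0.5894 0.172 ] [0.5888 0.2374] len 0.10527663422510612 0.10358630810583079 w 0.06804480256286514 0.06539200304737396
```

```bash
python3 -c "
from cell import workorder
print(workorder.hand_in())"
```

```text
the job is handed in; nothing more can be done
None
```

I've handed the job in: my last pictures showed all three boards leaning side by side on the bar, all three spanners hung by their rings, and the sleeve turned from 3 to 6; one leaning board was knocked aside about 15 mm during the run but still leans clear of the next, so I left it.

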